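# Find the heavy side of a brake drum on the balancing stand and hold it down

## Task

The brake drum on the balancing stand has a heavy side that cannot be seen, and its greased axle is so stiff that the drum stays wherever it is left. Turn it to and fro by hand, its wheel studs make good handles, feel which way it pulls, and bring the heavy side straight down below the axle. Finish while still holding the drum motionless there with the fingers, without letting go, so that I can chalk the light spot; leave the marker, caliper, piston and spanner where they lie.

Things in the scene. Friction and masses are not known exactly. Their poses are not given: they have to be found in the camera images.
- stand: fixed grey balancing stand that neither slides nor tips, base 210 x 150 mm; origin under its middle, x along its level axle and away from the robot, yaw up to 0.35 rad either way. Before and behind the drum stand bearing posts, 76 to 94 mm from the origin along the axle (67 to 85 mm before the drum's front face), whose tops are only 18 mm above the axle's centre line.
- axle (a point): point on the axle's centre line in the plane of the drum's front face, 135 mm above the bench and 9 mm nearer than the stand's origin; x along the axle, away from the robot, z up. The drum turns about this x axis. The point does not turn with the drum.
- drum: dark iron brake drum, 164 mm across, 38 mm thick. Four steel wheel studs, 12 mm thick, stick out 36 mm from its front face towards the robot, 58 mm from the axle, 90 degrees apart; the upper ones can be pinched or pushed from above. Origin: centre of the front face; z along the axle, away from the robot; x and y point at studs; neither tells of the heavy side.
- turn (a joint): angle of the drum, rad; grows clockwise seen from the robot (top to its right), without end; 0: one stud straight up. The axle drags with 0.5 N m either way (0.42 to 0.5 is felt just after stopping; pushed fast, the drum runs ahead). The heavy side, new each time, at first 0.8 rad or more from the bottom, pulls down with 0.23 to 0.33 N m times the sine of its angle from straight down.
- marker: black marker pen lying on the bench, 131 mm long, 16 mm thick; origin under its middle, y along it. Bystander.
- caliper: grey caliper lying on the bench, 57 x 200 x 6 mm; origin under its middle, y along it. Bystander.
- piston: grey metal piston standing on the bench, 48 mm across, 46 mm high; origin under its middle. Bystander.
- spanner: grey combination spanner lying on the bench, 31 x 190 x 9 mm; origin under its middle, y along it. Bystander.

How it is judged:
By the outcome, as a careful person would: the job done as asked, in the order asked, and still so for the second after the job is handed in, while the arm keeps its last pose, push and grip.
It also fails if it takes over 72 s, if anything falls off the work surface, if the arm or the gripper's body presses on something with over 40 N, if the wrist force passes 120 N, or if a joint passes its speed limit or range.

## Robot

A 6-joint arm with a two-finger parallel gripper is mounted at the origin on a cart in front of the work surface, level with it; the furniture and walls round the work are solid. World frame = base frame: x ahead of the robot, y to its left, z up, the work surface at z = 0. Lengths are in m, angles in rad, forces in N, time in s.
With the tool pointing down it reaches from about 0.375 to 0.9 m from the base axis. Payload 3.1 kg.
Tool frame: the origin (TCP) lies on the centre line of the jaws, within the pads' length; the fingertips stand 25 mm ahead of it and the grasp point (between the pads) lies 6 mm ahead of it (manip.tip_extent is the distance from the TCP to the fingertips, in m); z points along the fingers, y is the line along which they close (so a half turn about z gives the same grasp; the last joint's range is limited). The gripper opens to 85 mm and grips with 20 to 120 N. Pads are 22 mm wide; open, the fingers measure 114 mm over their backs; the gripper's body (76 mm by 85 mm) begins 54 mm behind the grasp point. The pads swing forward as they close: fully open they stand 13 mm farther back than shut.
Start: joints at [1.016, 0.527, 1.433, -0, 1.181, -0.178], TCP at [0.23, 0.581, 0.256] pointing down, gripper open.
Joint ranges: [-3.08, 3.08], [-0.75, 2.2], [0.22, 2.44], [-1.43, 4.57], [0, 2.65], [-2.85, 2.85]. Speed limits (rad/s): [2.79, 2.79, 3.14, 3.14, 3.14, 3.14].

## Interface

Orientations are given as a unit quaternion [x, y, z, w].
In Python, from station import readout, imaging, order, manip gives the robot as it stands.
- The arm moves only by the tool move_arm, never from a script. Its argument "rows" is a list of rows, each a list of 7 numbers: the turn, a rotation vector about the tool's x, y, z in degrees, then the shift along the tool's x, y, z in mm, then the closure, from 0 (fully open) to 1 (shut). A call has 1 to 12 rows; each row is the pose to reach, as a shift and turn from the pose commanded when the call began, along the tool's axes at that moment; what a row does not reach only later rows make up. A row lasts 1/12 s, in which the tool goes at most 41.7 mm and 7.16 degrees, less where a joint would pass 70% of its speed; a pose out of reach is approached as far as the arm can. A call with a gripper value outside its range is refused whole. The fingers move at their own pace and stop on an object; "squeeze" is the grip in N (left out, the last holds). Time passes only in rows, so rows that repeat a pose let the fingers close. It gives the time, the measured TCP pose, the force, the opening and the grip force at its end, in the units of the state.
- readout.sense(): the state, without advancing time (a new reading comes with each control period).
- imaging.snapshot(name): name is "scene" or "side" or "wrist"; returns a dict with "img" (384x512x3 uint8, red, green, blue), "z_map" (384x512 float32, m along the optical axis (not along the pixel's ray), 0 where there is no reading), "fovy" (degrees; the focal length in pixels is half the picture's height over the tangent of half this angle, whatever the lens; pixels are square), "cx", "cy" (the principal point, pixels), "rvec" (rotation vector, rad) and "tvec" (3), from world to camera coordinates, as OpenCV has them. Camera axes: x right, y down, z forward; pixel columns grow to the right and rows downward; lengths in m; the calibration is good to about 2 mm. The wrist camera is an equidistant fisheye: a pixel r from the principal point sees the ray r / f radians off the axis. A picture is of the moment at which its call begins.
- order.sign_off(): hands the job in; it is judged then, once.
The state is a dict: "t": time; "q": joint angles; "qd": joint speeds; "tau": joint torques, N m; "tcp_pos": TCP position; "tool_rot": TCP orientation; "force": force on the tool from outside, world axes, zero at the start; "ft_torque": the same for the moment, N m; "finger_gap": opening from 0.0 (shut) to 1.0 (fully open); "gripper_force": force on a finger pad.
Only numpy, scipy, OpenCV 4.12 (cv2) and the standard library are available. Lean on these libraries where they do the work, as an engineer would, in place of code of your own. Each camera call takes 0.05 s, during which the arm holds its last target. There are 200 camera calls.

## Working session

There is one attempt and no reset: what is moved stays moved. The work goes in short steps, Python scripts to look and compute and a tool call to move; the robot and the scene stay as the last step left them, time stands still between calls to the robot, and variables do not carry over. Pictures are saved under pics/ and viewed, at most 10 in all, crops included, and the job is handed in when it is done.

Besides the shell and the picture viewer there is one more tool, called after "Call:" by a JSON object that holds its "method" and its "body", one argument or row to a line. move_arm: Moves the arm, as the interface text tells. Its arguments: {"type":"object","properties":{"rows":{"type":"array"},"squeeze":{"type":"number"}},"required":["rows"]}

```bash
mkdir -p pics; ls; python3 - <<'E'
from station import readout, imaging, order, manip
import cv2,numpy as np
print(readout.sense()); print([a for a in dir(manip) if a[0]!='_'])
ims=[]
for n in ("scene","side"):
    s=imaging.snapshot(n); np.savez('pics/%s.npz'%n,**s); ims.append(s["img"]); print(n,s['fovy'],s['cx'],s['cy'],s['rvec'],s['tvec'])
cv2.imwrite('pics/a.png',ims[0][:,:,::-1]);cv2.imwrite('pics/b.png',ims[1][:,:,::-1])
E
```

```text
pics
{'t': 0.0, 'q': array([ 1.01550482e+00,  5.28520906e-01,  1.43392210e+00, -1.00275525e-05,
        1.18138424e+00, -1.78486545e-01]), 'qd': array([-0.00100467,  0.00055604,  0.00031069,  0.0007788 ,  0.00085599,
       -0.00093149]), 'tau': array([-9.33704396e-04, -4.42351449e+01, -1.78026670e+01, -1.99870015e-04,
        8.47806805e-03,  2.53084742e-06]), 'tcp_pos': array([0.22957782, 0.58058746, 0.25529363]), 'tool_rot': array([ 1.87287894e-01,  9.82304432e-01, -1.04460006e-03, -3.96460940e-04]), 'force': array([-0.84919715,  0.14983004, -0.29284106]), 'ft_torque': array([-0.0165244 ,  0.00311641, -0.08101841]), 'gripper_force': 0.0, 'finger_gap': 0.9995958589662478}
['PlanningError', 'tip_extent']
scene 49.165858107218895 254.1518848901436 189.3526375383947 [ 2.12173407 -0.86677641  0.42019023] [-0.32576118  0.30690653  0.84674259]
side 45.32599322884558 249.42582173883258 193.1860730099794 [ 1.86111664 -1.89202224  0.5836108 ] [0.05645328 0.48759643 1.11687365]
```

View pics/a.png

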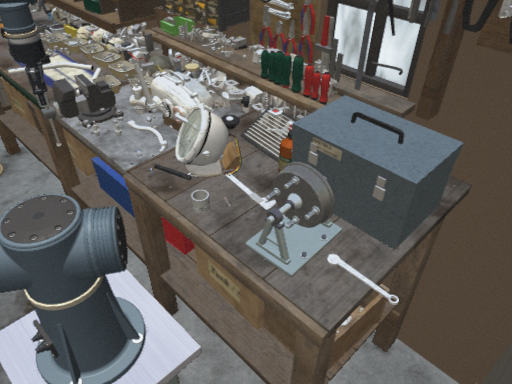

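View pics/b.png

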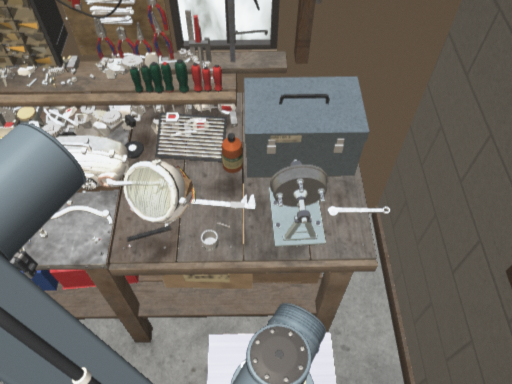

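The scene view shows the drum around (300,195), with its studs facing the robot and the base plate at about (295,245). The side view shows the drum around (298,180), the toolbox behind it, and the caliper, piston, marker and spanner away from it. Next I'll measure positions from depth.

```bash
cat > h.py <<'E'
import numpy as np, cv2
def K(s):
    f=s['img'].shape[0]/2/np.tan(np.radians(float(s['fovy']))/2); return f
def cloud(s):
    f=K(s); z=s['z_map']; v,u=np.mgrid[:z.shape[0],:z.shape[1]]
    R=cv2.Rodrigues(np.array(s['rvec']))[0]; c=np.stack([(u-s['cx'])/f*z,(v-s['cy'])/f*z,z],-1)-np.array(s['tvec'])
    P=c@R; P[z==0]=np.nan; return P
def proj(s,p):
    f=K(s); M=np.array([[f,0,s['cx']],[0,f,s['cy']],[0,0,1]]); return cv2.projectPoints(np.array(p,float).reshape(-1,1,3),np.array(s['rvec']),np.array(s['tvec']),M,None)[0][:,0]
E
python3 - <<'E'
from h import *
for n,b in (("scene",(235,150,345,275)),("side",(255,150,345,255))):
    s=dict(np.load('pics/%s.npz'%n)); P=cloud(s)
    u0,v0,u1,v1=b
    c=cv2.resize(s['img'][v0:v1,u0:u1,::-1],None,fx=5,fy=4.6 if 0 else 5,interpolation=cv2.INTER_CUBIC)
    cv2.imwrite('pics/%s_c.png'%n,c[:600])
    Q=P[v0:v1,u0:u1].reshape(-1,3)
    pl=Q[(Q[:,2]>0.002)&(Q[:,2]<0.02)]; print(n,'plate',len(pl),np.median(pl[:,2]),cv2.minAreaRect((pl[:,:2]*1000).astype(np.float32)))
    d=Q[(Q[:,2]>0.16)&(Q[:,2]<.23)]; print('top',len(d),np.nanpercentile(d,[1,50,99],axis=0).round(3).tolist())
E
```

```text
scene plate 3303 0.012990146784879676 ((598.289794921875, 10.15557861328125), (526.5730590820312, 292.85247802734375), 47.37785339355469)
top 1807 [[0.467, -0.167, 0.16], [0.513, -0.103, 0.191], [0.657, -0.028, 0.217]]
side plate 2266 0.011877932902543784 ((517.6387939453125, -112.01588439941406), (287.49212646484375, 287.8594970703125), 88.774169921875)
top 1102 [[0.465, -0.161, 0.161], [0.506, -0.087, 0.196], [0.537, -0.02, 0.217]]
```

View pics/scene_c.png

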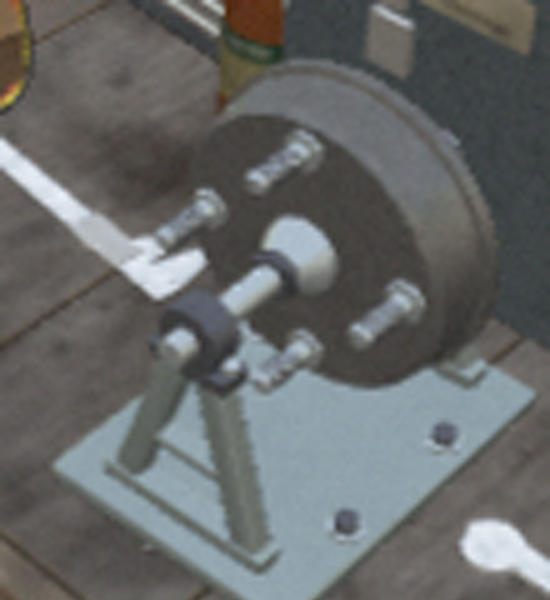

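The crop shows the drum face with stud bases at crop pixels (310,150), (212,207), (405,298) and (305,350). The front post is at (205,330). Next I'll fit the face plane.

```bash
python3 - <<'E'
from h import *
from scipy.optimize import least_squares
A=[]
for n,b in (("scene",(235,150,345,275)),("side",(255,150,345,255))):
    s=dict(np.load('pics/%s.npz'%n)); P=cloud(s); u0,v0,u1,v1=b
    Q=P[v0:v1,u0:u1].reshape(-1,3); Q=Q[(Q[:,2]>0.055)&(Q[:,2]<.225)&(Q[:,0]<.6)&(Q[:,0]>.4)]
    A.append(Q)
    # face plane vertical: cos a x + sin a y = d
    best=(0,)
    for a in np.arange(-.4,.4,.01):
        d=Q[:,0]*np.cos(a)+Q[:,1]*np.sin(a); h,e=np.histogram(d,np.arange(.3,.7,.003)); 
        if h.max()>best[0]: best=(h.max(),a,e[h.argmax()]+.0015)
    _,a,d0=best
    for _ in range(5):
        m=abs(Q[:,:2]@[np.cos(a),np.sin(a)]-d0)<.004; F=Q[m]
        r=least_squares(lambda p:F[:,0]*np.cos(p[0])+F[:,1]*np.sin(p[0])-p[1],[a,d0],loss='soft_l1',f_scale=.001); a,d0=r.x
    t=-F[:,0]*np.sin(a)+F[:,1]*np.cos(a)
    # outer rim of face circle R=82, z .135
    print(n,'yaw',a,'d',d0,m.sum(),'t range',np.percentile(t,[0.5,99.5]),'z',np.percentile(F[:,2],[.5,99.5]))
    # studs: points 12..36mm in front, radius ~58 ; cylinder points nearer
    tm=None
    # drum outer surface points: behind the face, fit circle center (t,z), R
    D=Q[:,:2]@[np.cos(a),np.sin(a)]-d0; tt=-Q[:,0]*np.sin(a)+Q[:,1]*np.cos(a)
    o=(D>.006)&(D<.034)&(Q[:,2]>.1)
    r=least_squares(lambda p:np.hypot(tt[o]-p[0],Q[o,2]-p[1])-p[2],[np.median(tt),.135,.082],loss='soft_l1',f_scale=.002); print(' circ',o.sum(),r.x)
    r=least_squares(lambda p:np.hypot(tt[o]-p[0],Q[o,2]-.135)-.082,[np.median(tt)],loss='soft_l1',f_scale=.002); tc=r.x[0]; print(' tc',tc)
    ax=np.array([d0*np.cos(a)-tc*np.sin(a),d0*np.sin(a)+tc*np.cos(a),.135]); print(' axle',ax)
    st=(D<-.010)&(D>-.034)&(abs(np.hypot(tt-tc,Q[:,2]-.135)-.058)<.009)
    ang=np.arctan2(-(tt[st]-tc),Q[st,2]-.135)  # clockwise from robot: top-> right(-y)
    z4=np.exp(4j*ang).mean(); print(' studs',st.sum(),'turn mod 90deg',np.degrees(np.angle(z4)/4),abs(z4), np.histogram(np.degrees(ang),np.arange(-180,181,15))[0])
E
```

```text
scene yaw 0.047348229053480156 d 0.49483428112601036 1613 t range [-0.19281546 -0.04875834] z [0.06848787 0.20951332]
 circ 786 [-0.11812451  0.13464215  0.07842838]
 tc -0.1141042214618662
 axle [ 0.49968033 -0.09055557  0.135     ]
 studs 150 turn mod 90deg -5.408001553715504 0.8833978081888816 [ 0  0  0  0  0 11 13  0  0  0  0 14 36  0  0  0  0 30  0  0  0  0 12 34]
side yaw 0.042764801608741444 d 0.4944959995144007 1008 t range [-0.18596881 -0.04143905] z [0.06788627 0.21015984]
 circ 576 [-0.11419203  0.13389603  0.07844325]
 tc -0.1166737729097686
 axle [ 0.4990319  -0.09542652  0.135     ]
 studs 104 turn mod 90deg -6.122364560441255 0.9407921479093326 [ 4  0  0  0  0 21 13  0  0  0  0 33  0  0  0  0  0 33  0  0  0  0  0  0]
```

View pics/side_c.png

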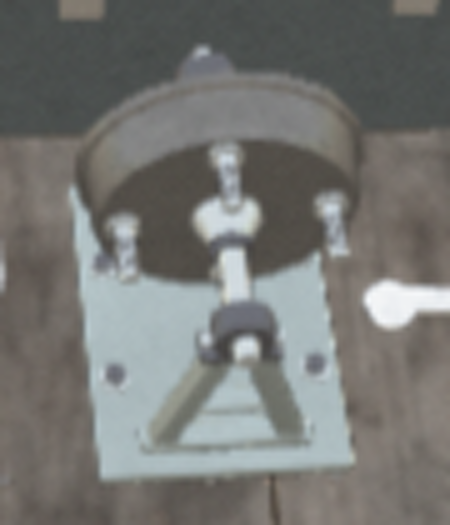

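```bash
cat >> h.py <<'E'
from scipy.spatial.transform import Rotation as Ro
YAW=.045; AX=np.array([.4993,-.0935,.135]); EA=np.array([np.cos(YAW),np.sin(YAW),0])
def target(deg,rho=.064,back=.020):
    "tool pose radial at drum angle deg, tool x = -axle"
    w=Ro.from_rotvec(EA*np.radians(deg)); z=w.apply([0,0,-1]); x=-EA; y=np.cross(z,x)
    return AX-EA*back-z*rho, Ro.from_matrix(np.stack([x,y,z],1))
def delta(p,q,tp,tR):
    R=Ro.from_quat(q); return np.degrees((R.inv()*tR).as_rotvec()).round(1), (R.inv().apply(tp-p)*1000).round(1)
E
python3 - <<'E'
from h import *
from station import readout
s=readout.sense()
for rho in (.064,.15,.2): 
    t=target(-6,rho); print(t[0].round(3),delta(s['tcp_pos'],s['tool_rot'],*t))
for n in ("scene","side"):
    P=cloud(dict(np.load('pics/%s.npz'%n))).reshape(-1,3)
    for y in np.arange(-.2,.6,.1):
        m=(abs(P[:,1]-y)<.05)&(P[:,0]>.2)&(P[:,0]<.62)&(P[:,2]<.8); 
        if m.sum(): i=np.nanargmax(np.where(m,P[:,2],-1)); print(n,round(y,1),P[i].round(2))
E
```

```text
[ 0.479 -0.088  0.199] (array([  5.8,  -1.3, -24.1]), array([-477.8, -529.6,   57.6]))
[ 0.479 -0.079  0.284] (array([  5.8,  -1.3, -24.1]), array([-474.1, -521.6,  -27.9]))
[ 0.478 -0.074  0.334] (array([  5.8,  -1.3, -24.1]), array([-472. , -516.9,  -77.6]))
scene -0.2 [ 0.53 -0.15  0.2 ]
scene -0.1 [ 0.53 -0.1   0.22]
scene 0.0 [ 0.53 -0.05  0.2 ]
scene 0.1 [0.42 0.14 0.05]
scene 0.2 [0.52 0.25 0.16]
scene 0.3 [0.56 0.31 0.2 ]
scene 0.4 [0.57 0.36 0.18]
scene 0.5 [0.24 0.51 0.51]
side -0.2 [ 0.53 -0.15  0.19]
side -0.1 [ 0.53 -0.08  0.22]
side 0.0 [ 0.53 -0.05  0.21]
side 0.1 [0.43 0.15 0.05]
side 0.2 [0.51 0.25 0.15]
side 0.3 [0.56 0.32 0.21]
side 0.4 [0.57 0.36 0.19]
side 0.5 [0.21 0.52 0.35]
```

Call:
{"method": "move_arm", "body": {
  "rows": [
    [0,0,0,-20,-20,-30,0],
    [0,0,-8,-100,-100,-50,0],
    [0,0,-24,-472,-517,-78,0],
    [0,0,-24,-472,-517,-78,0],
    [0,0,-24,-472,-517,-78,0],
    [0,0,-24,-472,-517,-78,0],
    [0,0,-24,-472,-517,-78,0],
    [0,0,-24,-472,-517,-78,0],
    [5.8,-1.3,-24.1,-472,-517,-78,0],
    [5.8,-1.3,-24.1,-472,-517,-78,0],
    [5.8,-1.3,-24.1,-472,-517,-78,0],
    [5.8,-1.3,-24.1,-472,-517,-78,0]
  ]
}}

```text
t: 1.1
tcp_pos: [0.4017, 0.1308, 0.3201]
tool_rot: [-0.023, 0.998, -0.051, 0.001]
force: [0.4, 0.0, 0.2]
finger_gap: 1.0
gripper_force: 0.0
```

```bash
python3 - <<'E'
from h import *
from station import readout
s=readout.sense()
for rho in (.11,.15): 
    t=target(-6,rho); print(t[0].round(3),delta(s['tcp_pos'],s['tool_rot'],*t))
E
```

```text
[ 0.479 -0.083  0.244] (array([0.1, 0. , 0. ]), array([ -67.3, -208.1,   97.6]))
[ 0.479 -0.079  0.284] (array([0.1, 0. , 0. ]), array([ -67.4, -208. ,   57.6]))
```

Call:
{"method": "move_arm", "body": {
  "rows": [
    [0,0,0,-67,-208,57,0],
    [0,0,0,-67,-208,57,0],
    [0,0,0,-67,-208,57,0],
    [0,0,0,-67,-208,57,0],
    [0,0,0,-67,-208,57,0],
    [0,0,0,-67,-208,57,0],
    [0,0,0,-67,-208,57,0],
    [0,0,0,-67,-208,57,0],
    [0,0,0,-67,-208,57,0]
  ]
}}

```text
t: 1.85
tcp_pos: [0.4772, -0.0763, 0.2845]
tool_rot: [-0.022, 0.998, -0.051, 0.001]
force: [-0.1, 0.2, 0.4]
finger_gap: 1.001
gripper_force: 0.0
```

```bash
python3 - <<'E'
from h import *
from station import readout,imaging
s=readout.sense(); print(s['tcp_pos'],s['q'],s['force'],s['ft_torque'],s['finger_gap'])
for rho in (.064,.11): 
    t=target(-6,rho); print(t[0].round(3),delta(s['tcp_pos'],s['tool_rot'],*t))
w=imaging.snapshot('wrist'); np.savez('pics/w1.npz',**w); cv2.imwrite('pics/w1.png',w['img'][:,:,::-1])
# predicted stud tips in scene for check
E
```

```text
[ 0.4772358  -0.07632378  0.28453108] [-0.33602313  0.29470294  1.75589449 -0.10885616  1.05611437 -1.89912123] [-0.06714148  0.20426659  0.41683649] [ 0.01954966 -0.0011329   0.01085536] 1.0008120096017143
[ 0.479 -0.088  0.199] (array([ 0.2, -0. , -0. ]), array([-1.3, -2.7, 86.6]))
[ 0.479 -0.083  0.244] (array([ 0.2, -0. , -0. ]), array([-1.3, -2.5, 40.6]))
```

View pics/w1.png

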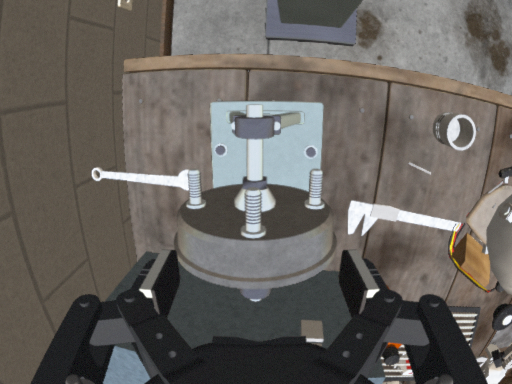

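The wrist view shows the upper stud at (253,210), centred between the open fingers, with clear space all round. I'll descend and grip it.

Call:
{"method": "move_arm", "body": {
  "rows": [
    [0,0,0,-1,-3,30,0],
    [0,0,0,-1,-3,60,0],
    [0,0,0,-1,-3,86,0],
    [0,0,0,-1,-3,86,0.6],
    [0,0,0,-1,-3,86,0.8],
    [0,0,0,-1,-3,86,1],
    [0,0,0,-1,-3,86,1],
    [0,0,0,-1,-3,86,1],
    [0,0,0,-1,-3,86,1],
    [0,0,0,-1,-3,86,1]
  ],
  "squeeze": 40
}}

```text
t: 2.73
tcp_pos: [0.4804, -0.0893, 0.2011]
tool_rot: [-0.022, 0.998, -0.052, 0.003]
force: [-0.2, 0.1, 7.0]
finger_gap: 0.122
gripper_force: 39.1
```

```bash
cat >> h.py <<'E'
def rep(s):
    F=np.array(s['force']);M=np.array(s['ft_torque']);p=np.array(s['tcp_pos']);R=Ro.from_quat(s['tool_rot'])
    y=R.apply([0,1,0]); ang=np.degrees(np.arctan2(R.apply([0,0,-1])@np.cross([0,0,1],EA)*-1,-R.apply([0,0,1])[2]))
    g=p+R.apply([0,0,.006])-AX; tt=np.cross(EA,[0,0,1]) # right-hand: top moves to -y
    gp=np.array([g@tt,g[2]]); 
    print('t%.2f tool %.2f stud %.2f r %.1f back %.1f'%(s['t'],ang,np.degrees(np.arctan2(gp[0],gp[1])),1000*np.hypot(*gp),-1000*g@EA),'gap %.3f gf %.1f'%(s['finger_gap'],s['gripper_force']),
     'F(tool)',R.inv().apply(F).round(2),'M(tool)',R.inv().apply(M).round(3),'Ttcp %.3f Mx %.3f'%(np.cross(p-AX,F)@EA,M@EA))
E
python3 -c "
from h import *
from station import readout
rep(readout.sense())"
```

```text
t2.73 tool -5.99 stud -4.20 r 60.3 back 18.6 gap 0.122 gf 39.1 F(tool) [ 0.21 -0.61 -6.94] M(tool) [0.082 0.145 0.03 ] Ttcp 0.027 Mx -0.082
```

Call:
{"method": "move_arm", "body": {
  "rows": [
    [-1,0,0,0,-1.1,0,1],
    [-2,0,0,0,-2.2,0,1],
    [-3,0,0,0,-3.3,0.1,1],
    [-4,0,0,0,-4.5,0.2,1],
    [-5,0,0,0,-5.6,0.2,1],
    [-6,0,0,0,-6.7,0.4,1],
    [-7,0,0,0,-7.8,0.5,1],
    [-8,0,0,0,-8.9,0.6,1],
    [-9,0,0,0,-10,0.8,1],
    [-10,0,0,0,-11.1,1,1],
    [-11,0,0,0,-12.2,1.2,1],
    [-12,0,0,0,-13.3,1.4,1]
  ]
}}

```text
t: 3.73
tcp_pos: [0.481, -0.1014, 0.2012]
tool_rot: [-0.022, 0.998, 0.054, 0.001]
force: [0.5, 3.6, 7.1]
finger_gap: 0.125
gripper_force: 39.4
```

```bash
python3 -c "
from h import *
from station import readout
rep(readout.sense())"
```

```text
t3.73 tool 6.24 stud 6.04 r 60.5 back 18.7 gap 0.125 gf 39.4 F(tool) [-0.66  4.32 -6.7 ] M(tool) [-0.546 -0.018  0.017] Ttcp -0.286 Mx 0.546
```

Call:
{"method": "move_arm", "body": {
  "rows": [
    [-1,0,0,0,-1.1,0,1],
    [-2,0,0,0,-2.2,0,1],
    [-3,0,0,0,-3.3,0.1,1],
    [-4,0,0,0,-4.5,0.2,1],
    [-5,0,0,0,-5.6,0.2,1],
    [-6,0,0,0,-6.7,0.4,1],
    [-7,0,0,0,-7.8,0.5,1],
    [-8,0,0,0,-8.9,0.6,1],
    [-9,0,0,0,-10,0.8,1],
    [-10,0,0,0,-11.1,1,1],
    [-11,0,0,0,-12.2,1.2,1],
    [-12,0,0,0,-13.3,1.4,1]
  ]
}}

```text
t: 4.73
tcp_pos: [0.4815, -0.1149, 0.1986]
tool_rot: [-0.022, 0.987, 0.158, -0.002]
force: [-0.6, 3.0, 8.1]
finger_gap: 0.123
gripper_force: 39.4
```

```bash
python3 -c "
from h import *
from station import readout
rep(readout.sense())"
```

```text
t4.73 tool 18.21 stud 17.93 r 60.8 back 18.7 gap 0.123 gf 39.4 F(tool) [ 0.48  5.44 -6.77] M(tool) [-0.366  0.03   0.08 ] Ttcp -0.362 Mx 0.366
```

```bash
cat >> h.py <<'E'
def avg(n=5):
    from station import readout,imaging
    A=[]
    for i in range(n):
        s=readout.sense(); R=Ro.from_quat(s['tool_rot']); A.append(np.r_[R.inv().apply(s['force']),R.inv().apply(s['ft_torque'])])
        if i<n-1: imaging.snapshot('side')
    A=np.array(A); rep(s); print('  first Fy,Fz,Mx',A[0,[1,2,3]].round(2),'avg',A.mean(0)[[1,2,3]].round(3),'sd',A.std(0)[[1,2,3]].round(3))
E
python3 -c "
from h import *
avg(6)"
```

```text
t4.98 tool 18.09 stud 18.55 r 60.9 back 18.7 gap 0.121 gf 39.4 F(tool) [ 1.24  2.02 -6.82] M(tool) [-0.121  0.037  0.013] Ttcp -0.138 Mx 0.121
  first Fy,Fz,Mx [ 5.44 -6.77 -0.37] avg [ 3.453 -7.501 -0.26 ] sd [1.233 0.62  0.102]
```

Call:
{"method": "move_arm", "body": {
  "rows": [
    [1,0,0,0,1.1,0,1],
    [2,0,0,0,2.2,0,1],
    [3,0,0,0,3.3,0.1,1],
    [4,0,0,0,4.5,0.2,1],
    [5,0,0,0,5.6,0.2,1],
    [6,0,0,0,6.7,0.4,1],
    [7,0,0,0,7.8,0.5,1],
    [8,0,0,0,8.9,0.6,1],
    [9,0,0,0,10,0.8,1],
    [10,0,0,0,11.1,1,1],
    [11,0,0,0,12.2,1.2,1],
    [12,0,0,0,13.3,1.4,1]
  ]
}}

```text
t: 5.98
tcp_pos: [0.4811, -0.1049, 0.2008]
tool_rot: [-0.023, 0.999, 0.05, 0.001]
force: [-2.5, -7.2, 4.0]
finger_gap: 0.125
gripper_force: 39.4
```

```bash
python3 -c "
from h import *
avg(6)"
```

```text
t6.23 tool 5.82 stud 8.91 r 60.6 back 18.7 gap 0.126 gf 39.6 F(tool) [ 2.22 -4.75 -5.87] M(tool) [ 0.767  0.42  -0.035] Ttcp 0.297 Mx -0.768
  first Fy,Fz,Mx [-6.68 -4.71  0.99] avg [-5.744 -5.557  0.853] sd [0.725 0.579 0.099]
```

```bash
cat > m.py <<'E'
from h import *
from station import readout
import json,sys
s=readout.sense(); L=.165
R=Ro.from_quat(s['tool_rot']); F=np.array(s['force']); M=np.array(s['ft_torque']); p=np.array(s['tcp_pos'])
T=(np.cross(p-R.apply([0,0,L])-AX,F)+M)@EA
f=R.inv().apply(F); m=R.inv().apply(M); tt=np.cross(EA,[0,0,1]); g=p+R.apply([0,0,.006])-AX
tool=np.degrees(np.arctan2(-R.apply([0,0,1])@tt,-R.apply([0,0,1])[2])); stud=np.degrees(np.arctan2(g@tt,g[2]))
open('log.txt','a').write(json.dumps(dict(t=s['t'],T=T,F=F.tolist(),M=M.tolist(),p=p.tolist(),q=list(s['tool_rot']),tool=tool,stud=stud))+'\n')
print('t%.2f tool %.1f stud %.1f r %.1f T %.3f Fyz %.2f %.2f Mx %.3f gap %.3f'%(s['t'],tool,stud,1000*np.hypot(g@tt,g[2]),T,f[1],f[2],m[0],s['finger_gap']))
E
python3 m.py
```

```text
t6.23 tool 5.8 stud 8.9 r 60.6 T 0.314 Fyz -4.75 -5.87 Mx 0.767 gap 0.126
```

Call:
{"method": "move_arm", "body": {
  "rows": [
    [0.5,0,0,0,0.6,-1,1],
    [1,0,0,0,1.1,-2,1],
    [1.5,0,0,0,1.7,-3,1],
    [2,0,0,0,2.2,-3,1],
    [2.5,0,0,0,2.8,-3,1],
    [3,0,0,0,3.4,-3,1],
    [3.5,0,0,0,3.9,-3,1],
    [4,0,0,0,4.5,-3,1]
  ]
}}

```text
t: 6.9
tcp_pos: [0.4809, -0.0996, 0.2015]
tool_rot: [-0.022, 1.0, 0.017, 0.001]
force: [3.5, -5.2, -15.9]
finger_gap: 0.12
gripper_force: 39.6
```

```bash
python3 m.py
```

```text
t6.90 tool 1.9 stud 4.8 r 60.7 T 0.411 Fyz -5.90 15.68 Mx 1.004 gap 0.120
```

Call:
{"method": "move_arm", "body": {
  "rows": [
    [0.5,0,0,0,0.6,0,1],
    [1,0,0,0,1.1,0,1],
    [1.5,0,0,0,1.7,0,1]
  ]
}}

```text
t: 7.15
tcp_pos: [0.4808, -0.0979, 0.2015]
tool_rot: [-0.022, 1.0, 0.004, 0.001]
force: [4.4, -6.0, -16.2]
finger_gap: 0.121
gripper_force: 39.5
```

```bash
python3 m.py
```

```text
t7.15 tool 0.4 stud 3.3 r 60.6 T 0.569 Fyz -6.31 16.13 Mx 0.942 gap 0.121
```

Call:
{"method": "move_arm", "body": {
  "rows": [
    [0.5,0,0,0,0.6,0,1],
    [1,0,0,0,1.1,0,1],
    [1.5,0,0,0,1.7,0,1]
  ]
}}

```text
t: 7.4
tcp_pos: [0.4807, -0.0962, 0.2016]
tool_rot: [-0.022, 1.0, -0.009, 0.001]
force: [4.5, -6.3, -15.7]
finger_gap: 0.119
gripper_force: 39.5
```

```bash
python3 m.py
```

```text
t7.40 tool -1.1 stud 1.9 r 60.6 T 0.625 Fyz -6.25 15.82 Mx 0.871 gap 0.119
```

Call:
{"method": "move_arm", "body": {
  "rows": [
    [0.5,0,0,0,0.6,0,1],
    [1,0,0,0,1.1,0,1],
    [1.5,0,0,0,1.7,0,1]
  ]
}}

```text
t: 7.65
tcp_pos: [0.4806, -0.0945, 0.2016]
tool_rot: [-0.022, 1.0, -0.022, 0.002]
force: [4.1, -7.5, -16.0]
finger_gap: 0.125
gripper_force: 39.5
```

```bash
python3 m.py
```

```text
t7.65 tool -2.6 stud 0.4 r 60.6 T 0.838 Fyz -6.96 16.35 Mx 0.823 gap 0.125
```

Call:
{"method": "move_arm", "body": {
  "rows": [
    [0.5,0,0,0,0.6,0,1],
    [1,0,0,0,1.1,0,1],
    [1.5,0,0,0,1.7,0,1]
  ]
}}

```text
t: 7.9
tcp_pos: [0.4806, -0.0927, 0.2015]
tool_rot: [-0.022, 0.999, -0.035, 0.002]
force: [3.8, -7.2, -16.3]
finger_gap: 0.119
gripper_force: 39.5
```

```bash
python3 m.py
```

```text
t7.90 tool -4.0 stud -1.1 r 60.6 T 0.619 Fyz -6.18 16.82 Mx 0.864 gap 0.119
```

Call:
{"method": "move_arm", "body": {
  "rows": [
    [0.5,0,0,0,0.6,0,1],
    [1,0,0,0,1.1,0,1],
    [1.5,0,0,0,1.7,0,1]
  ]
}}

```text
t: 8.15
tcp_pos: [0.4805, -0.091, 0.2014]
tool_rot: [-0.022, 0.999, -0.048, 0.002]
force: [4.1, -7.6, -16.4]
finger_gap: 0.121
gripper_force: 39.5
```

```bash
python3 m.py
```

```text
t8.15 tool -5.5 stud -2.6 r 60.5 T 0.690 Fyz -6.13 17.08 Mx 0.781 gap 0.121
```

Call:
{"method": "move_arm", "body": {
  "rows": [
    [-1,0,0,0,-1.15,1,1],
    [-2,0,0,0,-2.3,2,1],
    [-3,0,0,0,-3.45,2.1,1],
    [-4,0,0,0,-4.6,2.15,1],
    [-5,0,0,0,-5.75,2.25,1]
  ]
}}

```text
t: 8.57
tcp_pos: [0.4806, -0.0941, 0.2015]
tool_rot: [-0.022, 1.0, -0.002, 0.002]
force: [3.2, 5.5, -0.1]
finger_gap: 0.125
gripper_force: 41.1
```

```bash
python3 m.py
```

```text
t8.57 tool -0.2 stud -0.2 r 60.5 T -0.585 Fyz 5.37 0.07 Mx -0.659 gap 0.125
```

Call:
{"method": "move_arm", "body": {
  "rows": [
    [-1,0,0,0,-1.15,0,1],
    [-2,0,0,0,-2.3,0,1],
    [-3,0,0,0,-3.45,0.1,1],
    [-4,0,0,0,-4.6,0.15,1],
    [-5,0,0,0,-5.75,0.25,1]
  ]
}}

```text
t: 8.98
tcp_pos: [0.4808, -0.0998, 0.2013]
tool_rot: [-0.022, 0.999, 0.042, 0.001]
force: [1.9, 6.3, -0.4]
finger_gap: 0.123
gripper_force: 41.1
```

```bash
python3 m.py
```

```text
t8.98 tool 4.8 stud 4.7 r 60.6 T -0.892 Fyz 6.14 0.93 Mx -0.529 gap 0.123
```

Call:
{"method": "move_arm", "body": {
  "rows": [
    [-1,0,0,0,-1.15,0,1],
    [-2,0,0,0,-2.3,0,1],
    [-3,0,0,0,-3.45,0.1,1],
    [-4,0,0,0,-4.6,0.15,1],
    [-5,0,0,0,-5.75,0.25,1]
  ]
}}

```text
t: 9.4
tcp_pos: [0.4811, -0.1056, 0.2008]
tool_rot: [-0.022, 0.996, 0.085, -0.0]
force: [2.3, 4.0, 1.3]
finger_gap: 0.121
gripper_force: 41.1
```

```bash
python3 m.py
```

```text
t9.40 tool 9.8 stud 9.7 r 60.7 T -0.478 Fyz 4.04 -0.57 Mx -0.457 gap 0.121
```

Call:
{"method": "move_arm", "body": {
  "rows": [
    [-1,0,0,0,-1.15,0,1],
    [-2,0,0,0,-2.3,0,1],
    [-3,0,0,0,-3.45,0.1,1],
    [-4,0,0,0,-4.6,0.15,1],
    [-5,0,0,0,-5.75,0.25,1]
  ]
}}

```text
t: 9.82
tcp_pos: [0.4814, -0.1113, 0.1996]
tool_rot: [-0.022, 0.991, 0.129, -0.001]
force: [1.7, 4.2, 1.7]
finger_gap: 0.12
gripper_force: 41.1
```

```bash
python3 m.py
```

```text
t9.82 tool 14.8 stud 14.7 r 60.8 T -0.586 Fyz 4.47 -0.60 Mx -0.450 gap 0.120
```

Call:
{"method": "move_arm", "body": {
  "rows": [
    [-1,0,0,0,-1.15,0,1],
    [-2,0,0,0,-2.3,0,1],
    [-3,0,0,0,-3.45,0.1,1],
    [-4,0,0,0,-4.6,0.15,1],
    [-5,0,0,0,-5.75,0.25,1]
  ]
}}

```text
t: 10.23
tcp_pos: [0.4816, -0.1169, 0.198]
tool_rot: [-0.022, 0.985, 0.172, -0.002]
force: [3.3, 5.0, 2.0]
finger_gap: 0.124
gripper_force: 41.1
```

```bash
python3 m.py
```

```text
t10.23 tool 19.8 stud 19.7 r 60.9 T -0.801 Fyz 5.29 -0.25 Mx -0.426 gap 0.124
```

Call:
{"method": "move_arm", "body": {
  "rows": [
    [-1,0,0,0,-1.15,0,1],
    [-2,0,0,0,-2.3,0,1],
    [-3,0,0,0,-3.45,0.1,1],
    [-4,0,0,0,-4.6,0.15,1],
    [-5,0,0,0,-5.75,0.25,1]
  ]
}}

```text
t: 10.65
tcp_pos: [0.4819, -0.1226, 0.1958]
tool_rot: [-0.021, 0.976, 0.215, -0.003]
force: [3.4, 4.3, 2.1]
finger_gap: 0.121
gripper_force: 41.1
```

```bash
python3 m.py
```

```text
t10.65 tool 24.8 stud 25.0 r 61.1 T -0.684 Fyz 4.60 -0.17 Mx -0.383 gap 0.121
```

Call:
{"method": "move_arm", "body": {
  "rows": [
    [-1,0,0,0,-1.15,0,1],
    [-2,0,0,0,-2.3,0,1],
    [-3,0,0,0,-3.45,0.1,1],
    [-4,0,0,0,-4.6,0.15,1],
    [-5,0,0,0,-5.75,0.25,1]
  ]
}}

```text
t: 11.07
tcp_pos: [0.4821, -0.1279, 0.1931]
tool_rot: [-0.021, 0.966, 0.257, -0.004]
force: [2.8, 3.7, 2.1]
finger_gap: 0.123
gripper_force: 41.1
```

```bash
python3 m.py
```

```text
t11.07 tool 29.8 stud 30.1 r 61.2 T -0.558 Fyz 4.12 -0.10 Mx -0.398 gap 0.123
```

Call:
{"method": "move_arm", "body": {
  "rows": [
    [-1,0,0,0,-1.15,0,1],
    [-2,0,0,0,-2.3,0,1],
    [-3,0,0,0,-3.45,0.1,1],
    [-4,0,0,0,-4.6,0.15,1],
    [-5,0,0,0,-5.75,0.25,1]
  ]
}}

```text
t: 11.48
tcp_pos: [0.4823, -0.133, 0.19]
tool_rot: [-0.021, 0.954, 0.299, -0.005]
force: [3.5, 3.3, 2.6]
finger_gap: 0.122
gripper_force: 41.1
```

```bash
python3 m.py
```

```text
t11.48 tool 34.7 stud 35.2 r 61.3 T -0.624 Fyz 4.08 -0.34 Mx -0.325 gap 0.122
```

Call:
{"method": "move_arm", "body": {
  "rows": [
    [-1,0,0,0,-1.15,0,1],
    [-2,0,0,0,-2.3,0,1],
    [-3,0,0,0,-3.45,0.1,1],
    [-4,0,0,0,-4.6,0.15,1],
    [-5,0,0,0,-5.75,0.25,1]
  ]
}}

```text
t: 11.9
tcp_pos: [0.4825, -0.1378, 0.1865]
tool_rot: [-0.021, 0.94, 0.34, -0.006]
force: [3.6, 3.6, 2.4]
finger_gap: 0.121
gripper_force: 41.1
```

```bash
python3 m.py
```

```text
t11.90 tool 39.7 stud 40.2 r 61.4 T -0.673 Fyz 4.20 0.35 Mx -0.303 gap 0.121
```

Call:
{"method": "move_arm", "body": {
  "rows": [
    [1,0,0,0,1.15,0,1],
    [2,0,0,0,2.3,0,1],
    [3,0,0,0,3.45,0.1,1],
    [4,0,0,0,4.6,0.15,1],
    [5,0,0,0,5.75,0.25,1],
    [6,0,0,0,6.9,0.35,1],
    [7,0,0,0,8.05,0.5,1]
  ]
}}

```text
t: 12.48
tcp_pos: [0.4824, -0.1336, 0.1897]
tool_rot: [-0.021, 0.961, 0.276, -0.005]
force: [5.3, -2.5, -9.5]
finger_gap: 0.125
gripper_force: 40.5
```

```bash
python3 m.py
```

```text
t12.48 tool 32.1 stud 36.1 r 61.3 T 0.481 Fyz -7.40 6.57 Mx 1.264 gap 0.125
```

Call:
{"method": "move_arm", "body": {
  "rows": [
    [1,0,0,0,1.15,0,1],
    [2,0,0,0,2.3,0,1],
    [3,0,0,0,3.45,0.1,1],
    [4,0,0,0,4.6,0.15,1],
    [5,0,0,0,5.75,0.25,1]
  ]
}}

```text
t: 12.9
tcp_pos: [0.4821, -0.1287, 0.1928]
tool_rot: [-0.022, 0.972, 0.234, -0.004]
force: [4.0, -3.6, -9.7]
finger_gap: 0.125
gripper_force: 40.5
```

```bash
python3 m.py
```

```text
t12.90 tool 27.1 stud 31.1 r 61.2 T 0.613 Fyz -7.81 6.87 Mx 1.229 gap 0.125
```

Call:
{"method": "move_arm", "body": {
  "rows": [
    [1,0,0,0,1.15,0,1],
    [2,0,0,0,2.3,0,1],
    [3,0,0,0,3.45,0.1,1],
    [4,0,0,0,4.6,0.15,1],
    [5,0,0,0,5.75,0.25,1]
  ]
}}

```text
t: 13.32
tcp_pos: [0.4819, -0.1235, 0.1954]
tool_rot: [-0.022, 0.981, 0.192, -0.003]
force: [4.4, -3.8, -9.1]
finger_gap: 0.12
gripper_force: 40.5
```

```bash
python3 m.py
```

```text
t13.32 tool 22.1 stud 26.1 r 61.1 T 0.536 Fyz -7.16 6.97 Mx 1.153 gap 0.120
```

Call:
{"method": "move_arm", "body": {
  "rows": [
    [1,0,0,0,1.15,0,1],
    [2,0,0,0,2.3,0,1],
    [3,0,0,0,3.45,0.1,1],
    [4,0,0,0,4.6,0.15,1],
    [5,0,0,0,5.75,0.25,1]
  ]
}}

```text
t: 13.73
tcp_pos: [0.4817, -0.1181, 0.1976]
tool_rot: [-0.022, 0.989, 0.149, -0.002]
force: [4.1, -4.0, -9.5]
finger_gap: 0.123
gripper_force: 40.4
```

```bash
python3 m.py
```

```text
t13.73 tool 17.1 stud 21.1 r 61.0 T 0.550 Fyz -6.77 7.88 Mx 1.052 gap 0.123
```

Call:
{"method": "move_arm", "body": {
  "rows": [
    [1,0,0,0,1.15,0,1],
    [2,0,0,0,2.3,0,1],
    [3,0,0,0,3.45,0.1,1],
    [4,0,0,0,4.6,0.15,1],
    [5,0,0,0,5.75,0.25,1]
  ]
}}

```text
t: 14.15
tcp_pos: [0.4814, -0.1125, 0.1994]
tool_rot: [-0.023, 0.994, 0.106, -0.001]
force: [3.8, -4.8, -7.7]
finger_gap: 0.123
gripper_force: 40.4
```

```bash
python3 m.py
```

```text
t14.15 tool 12.2 stud 16.1 r 60.9 T 0.514 Fyz -6.44 6.51 Mx 1.007 gap 0.123
```

Call:
{"method": "move_arm", "body": {
  "rows": [
    [1,0,0,0,1.15,0,1],
    [2,0,0,0,2.3,0,1],
    [3,0,0,0,3.45,0.1,1],
    [4,0,0,0,4.6,0.15,1],
    [5,0,0,0,5.75,0.25,1]
  ]
}}

```text
t: 14.57
tcp_pos: [0.4812, -0.1068, 0.2006]
tool_rot: [-0.023, 0.998, 0.063, 0.0]
force: [3.4, -4.0, -8.3]
finger_gap: 0.125
gripper_force: 40.4
```

```bash
python3 m.py
```

```text
t14.57 tool 7.2 stud 11.1 r 60.8 T 0.310 Fyz -5.11 7.70 Mx 0.907 gap 0.125
```

Call:
{"method": "move_arm", "body": {
  "rows": [
    [1,0,0,0,1.15,0,1],
    [2,0,0,0,2.3,0,1],
    [3,0,0,0,3.45,0.1,1],
    [4,0,0,0,4.6,0.15,1],
    [5,0,0,0,5.75,0.25,1]
  ]
}}

```text
t: 14.98
tcp_pos: [0.4809, -0.101, 0.2013]
tool_rot: [-0.023, 1.0, 0.019, 0.001]
force: [3.5, -4.8, -7.2]
finger_gap: 0.121
gripper_force: 40.5
```

```bash
python3 m.py
```

```text
t14.98 tool 2.2 stud 6.1 r 60.7 T 0.373 Fyz -5.21 7.03 Mx 0.862 gap 0.121
```

Call:
{"method": "move_arm", "body": {
  "rows": [
    [1,0,0,0,1.15,0,1],
    [2,0,0,0,2.3,0,1],
    [3,0,0,0,3.45,0.1,1],
    [4,0,0,0,4.6,0.15,1],
    [5,0,0,0,5.75,0.25,1]
  ]
}}

```text
t: 15.4
tcp_pos: [0.4807, -0.0951, 0.2015]
tool_rot: [-0.023, 0.999, -0.024, 0.002]
force: [3.0, -6.2, -7.0]
finger_gap: 0.122
gripper_force: 40.5
```

```bash
python3 m.py
```

```text
t15.40 tool -2.8 stud 1.0 r 60.5 T 0.729 Fyz -5.99 7.29 Mx 0.685 gap 0.122
```

Call:
{"method": "move_arm", "body": {
  "rows": [
    [1,0,0,0,1.15,0,1],
    [2,0,0,0,2.3,0,1],
    [3,0,0,0,3.45,0.1,1],
    [4,0,0,0,4.6,0.15,1],
    [5,0,0,0,5.75,0.25,1]
  ]
}}

```text
t: 15.82
tcp_pos: [0.4804, -0.0893, 0.2012]
tool_rot: [-0.023, 0.997, -0.067, 0.003]
force: [3.5, -6.1, -6.2]
finger_gap: 0.12
gripper_force: 40.5
```

```bash
python3 m.py
```

```text
t15.82 tool -7.7 stud -4.0 r 60.4 T 0.635 Fyz -5.38 6.99 Mx 0.637 gap 0.120
```

```bash
sed -i 's/-.0935,.135/-.0949,.135/' h.py; cat > fit.py <<'E'
from h import *
import json,sys
from scipy.optimize import least_squares
D=[json.loads(l) for l in open('log.txt')]
skip=float(sys.argv[1]) if len(sys.argv)>1 else 6.5
rows=[]
prev=None
tt=np.cross(EA,[0,0,1])
for d in D:
    R=Ro.from_quat(d['q']);p=np.array(d['p']);F=np.array(d['F']);M=np.array(d['M'])
    g=p+R.apply([0,0,.006])-AX; th=np.arctan2(g@tt,g[2])
    T0=(np.cross(p-AX,F)+M)@EA; k=np.cross(-R.apply([0,0,1]),F)@EA  # T=T0+L k
    rows.append((d['t'],th,T0,k,d.get('off',0)))
A=np.array(rows); A[:,1]+=np.radians(A[:,4]); A=A[A[:,0]>skip]
dirn=np.where(A[:,3]<0,-1,1)  # T sign
dirn=np.sign(A[:,2]+.165*A[:,3])
def res(x,f=1): return A[:,2]+x[0]*A[:,3]-dirn*.5-(x[1]*np.cos(A[:,1])+x[2]*np.sin(A[:,1]))
r=least_squares(res,[.165,0,0],loss='soft_l1',f_scale=.15); C=np.linalg.inv(r.jac.T@r.jac)*np.mean(r.fun**2)
L,a,b=r.x; th0=np.arctan2(-a,b) if 0 else None
# G = -m sin(theta+phi): heavy angle from bottom (clockwise) h=theta+phi ; torque restoring
m=np.hypot(a,b); phi=np.arctan2(-a,-b)
print('L %.3f a %.3f b %.3f sd'%(L,a,b),np.sqrt(np.diag(C)).round(3),'m %.3f  balance theta(deg) %.1f'%(m,-np.degrees(phi)),'res sd',res(r.x).std().round(3))
for Lf in (.15,.165,.18):
    Y=A[:,2]+Lf*A[:,3]-dirn*.5; X=np.c_[np.cos(A[:,1]),np.sin(A[:,1])]; s,*_=np.linalg.lstsq(X,Y,rcond=None); print(Lf,s.round(3),'bal',-np.degrees(np.arctan2(-s[0],-s[1])).round(1),np.hypot(*s).round(3),'sd',(Y-X@s).std().round(3))
if len(sys.argv)>2:
    for row,rr in zip(A,res(r.x)): print(row.round(3),rr.round(3))
E
python3 fit.py 6.5 v
```

```text
L 0.148 a -0.022 b -0.160 sd [0.006 0.046 0.116] m 0.161  balance theta(deg) -7.7 res sd 0.118
0.15 [-0.027 -0.161] bal -9.5 0.163 sd 0.118
0.165 [ 0.025 -0.239] bal 6.0 0.24 sd 0.151
0.18 [ 0.077 -0.316] bal 13.6 0.326 sd 0.209
[ 6.9    0.061 -0.585  5.903  0.   ] -0.179
[ 7.15   0.035 -0.495  6.311  0.   ] -0.032
[ 7.4    0.009 -0.428  6.25   0.   ] 0.022
[ 7.65  -0.016 -0.332  6.958  0.   ] 0.218
[ 7.9   -0.043 -0.424  6.185  0.   ] 0.008
[ 8.15  -0.068 -0.344  6.131  0.   ] 0.076
[ 8.567 -0.027  0.301 -5.368  0.   ] 0.022
[ 8.983  0.059  0.12  -6.134  0.   ] -0.259
[ 9.4    0.147  0.189 -4.032  0.   ] 0.136
[ 9.817  0.234  0.154 -4.467  0.   ] 0.049
[10.233  0.323  0.075 -5.291  0.   ] -0.139
[10.65   0.415  0.078 -4.598  0.   ] -0.02
[11.067  0.505  0.125 -4.119  0.   ] 0.11
[11.483  0.595  0.054 -4.083  0.   ] 0.055
[11.9    0.684  0.024 -4.201  0.   ] 0.019
[12.483  0.611 -0.752  7.394  0.   ] -0.047
[12.9    0.523 -0.689  7.808  0.   ] 0.067
[13.317  0.435 -0.657  7.154  0.   ] -0.009
[13.733  0.347 -0.579  6.764  0.   ] -0.001
[14.15   0.259 -0.56   6.441  0.   ] -0.043
[14.567  0.171 -0.545  5.11   0.   ] -0.239
[14.983  0.083 -0.496  5.206  0.   ] -0.19
[ 1.540e+01 -5.000e-03 -2.680e-01  5.983e+00  0.000e+00] 0.14
[15.817 -0.093 -0.261  5.381  0.   ] 0.043
```

Call:
{"method": "move_arm", "body": {
  "rows": [
    [1,0,0,0,1.15,0,1],
    [2,0,0,0,2.3,0,1],
    [3,0,0,0,3.45,0.1,1],
    [4,0,0,0,4.6,0.15,1],
    [5,0,0,0,5.75,0.25,1]
  ]
}}

```text
t: 16.23
tcp_pos: [0.4801, -0.0835, 0.2004]
tool_rot: [-0.023, 0.994, -0.111, 0.004]
force: [2.3, -6.2, -4.6]
finger_gap: 0.123
gripper_force: 40.5
```

```bash
python3 m.py
```

```text
t16.23 tool -12.7 stud -10.4 r 60.5 T 0.663 Fyz -5.17 5.87 Mx 0.549 gap 0.123
```

Call:
{"method": "move_arm", "body": {
  "rows": [
    [1,0,0,0,1.15,0,1],
    [2,0,0,0,2.3,0,1],
    [3,0,0,0,3.45,0.1,1],
    [4,0,0,0,4.6,0.15,1],
    [5,0,0,0,5.75,0.25,1]
  ]
}}

```text
t: 16.65
tcp_pos: [0.4799, -0.0779, 0.1991]
tool_rot: [-0.023, 0.988, -0.154, 0.005]
force: [2.1, -5.9, -3.6]
finger_gap: 0.123
gripper_force: 40.6
```

```bash
python3 m.py
```

```text
t16.65 tool -17.7 stud -15.4 r 60.5 T 0.630 Fyz -4.60 5.22 Mx 0.446 gap 0.123
```

Call:
{"method": "move_arm", "body": {
  "rows": [
    [1,0,0,0,1.15,0,1],
    [2,0,0,0,2.3,0,1],
    [3,0,0,0,3.45,0.1,1],
    [4,0,0,0,4.6,0.15,1],
    [5,0,0,0,5.75,0.25,1]
  ]
}}

```text
t: 17.07
tcp_pos: [0.4797, -0.0723, 0.1972]
tool_rot: [-0.023, 0.98, -0.197, 0.006]
force: [3.0, -7.1, -3.7]
finger_gap: 0.124
gripper_force: 40.6
```

```bash
python3 m.py
```

```text
t17.07 tool -22.7 stud -20.4 r 60.5 T 0.837 Fyz -5.19 6.22 Mx 0.379 gap 0.124
```

Call:
{"method": "move_arm", "body": {
  "rows": [
    [1,0,0,0,1.15,0,1],
    [2,0,0,0,2.3,0,1],
    [3,0,0,0,3.45,0.1,1],
    [4,0,0,0,4.6,0.15,1],
    [5,0,0,0,5.75,0.25,1]
  ]
}}

```text
t: 17.48
tcp_pos: [0.4794, -0.067, 0.195]
tool_rot: [-0.022, 0.971, -0.239, 0.007]
force: [2.6, -5.7, -3.0]
finger_gap: 0.124
gripper_force: 40.7
```

```bash
python3 m.py
```

```text
t17.48 tool -27.7 stud -25.4 r 60.5 T 0.654 Fyz -3.78 5.42 Mx 0.234 gap 0.124
```

Call:
{"method": "move_arm", "body": {
  "rows": [
    [1,0,0,0,1.15,0,1],
    [2,0,0,0,2.3,0,1],
    [3,0,0,0,3.45,0.1,1],
    [4,0,0,0,4.6,0.15,1],
    [5,0,0,0,5.75,0.25,1]
  ]
}}

```text
t: 17.9
tcp_pos: [0.4792, -0.0619, 0.1922]
tool_rot: [-0.022, 0.959, -0.281, 0.008]
force: [2.4, -5.7, -1.3]
finger_gap: 0.122
gripper_force: 40.7
```

```bash
python3 m.py
```

```text
t17.90 tool -32.7 stud -30.4 r 60.5 T 0.837 Fyz -4.16 4.23 Mx 0.137 gap 0.122
```

Call:
{"method": "move_arm", "body": {
  "rows": [
    [1,0,0,0,1.15,0,1],
    [2,0,0,0,2.3,0,1],
    [3,0,0,0,3.45,0.1,1],
    [4,0,0,0,4.6,0.15,1],
    [5,0,0,0,5.75,0.25,1]
  ]
}}

```text
t: 18.32
tcp_pos: [0.479, -0.0571, 0.189]
tool_rot: [-0.022, 0.946, -0.323, 0.009]
force: [2.6, -4.9, -1.0]
finger_gap: 0.121
gripper_force: 40.8
```

```bash
python3 m.py
```

```text
t18.32 tool -37.7 stud -35.4 r 60.5 T 0.712 Fyz -3.39 3.87 Mx 0.081 gap 0.121
```

Call:
{"method": "move_arm", "body": {
  "rows": [
    [-1,0,0,0,-1.15,0,1],
    [-2,0,0,0,-2.3,0,1],
    [-3,0,0,0,-3.45,0.1,1],
    [-4,0,0,0,-4.6,0.15,1],
    [-5,0,0,0,-5.75,0.25,1],
    [-6,0,0,0,-6.9,0.35,1],
    [-7,0,0,0,-8.05,0.5,1]
  ]
}}

```text
t: 18.9
tcp_pos: [0.4791, -0.0611, 0.1917]
tool_rot: [-0.022, 0.965, -0.26, 0.008]
force: [2.8, 5.5, -6.5]
finger_gap: 0.118
gripper_force: 41.0
```

```bash
python3 m.py
```

```text
t18.90 tool -30.1 stud -31.6 r 60.5 T -0.534 Fyz 7.88 2.95 Mx -1.294 gap 0.118
```

Call:
{"method": "move_arm", "body": {
  "rows": [
    [-1,0,0,0,-1.15,0,1],
    [-2,0,0,0,-2.3,0,1],
    [-3,0,0,0,-3.45,0.1,1],
    [-4,0,0,0,-4.6,0.15,1]
  ]
}}

```text
t: 19.23
tcp_pos: [0.4793, -0.0651, 0.194]
tool_rot: [-0.022, 0.974, -0.226, 0.008]
force: [4.3, 5.9, -7.6]
finger_gap: 0.12
gripper_force: 40.8
```

```bash
python3 m.py
```

```text
t19.23 tool -26.1 stud -27.6 r 60.5 T -0.686 Fyz 8.52 4.36 Mx -1.292 gap 0.120
```

Call:
{"method": "move_arm", "body": {
  "rows": [
    [-1,0,0,0,-1.15,0,1],
    [-2,0,0,0,-2.3,0,1],
    [-3,0,0,0,-3.45,0.1,1],
    [-4,0,0,0,-4.6,0.15,1]
  ]
}}

```text
t: 19.57
tcp_pos: [0.4795, -0.0693, 0.196]
tool_rot: [-0.022, 0.981, -0.192, 0.007]
force: [3.6, 5.9, -7.0]
finger_gap: 0.122
gripper_force: 40.8
```

```bash
python3 m.py; python3 fit.py
```

```text
t19.57 tool -22.1 stud -23.6 r 60.5 T -0.590 Fyz 7.99 4.35 Mx -1.266 gap 0.122
L 0.145 a -0.006 b -0.224 sd [0.004 0.026 0.065] m 0.225  balance theta(deg) -1.6 res sd 0.112
0.15 [-0.005 -0.23 ] bal -1.2 0.23 sd 0.115
0.165 [ 0.023 -0.219] bal 6.0 0.22 sd 0.158
0.18 [ 0.051 -0.208] bal 13.7 0.214 sd 0.225
```

Call:
{"method": "move_arm", "body": {
  "rows": [
    [-2,0,0,0,-2.3,0.05,1],
    [-4,0,0,0,-4.6,0.15,1],
    [-6,0,0,0,-6.9,0.35,1],
    [-8,0,0,0,-9.2,0.65,1],
    [-10,0,0,0,-11.45,1,1],
    [-12,0,0,0,-13.7,1.45,1],
    [-14,0,0,0,-15.95,1.95,1],
    [-16,0,0,0,-18.2,2.55,1],
    [-18,0,0,0,-20.4,3.25,1],
    [-20,0,0,0,-22.55,4,1],
    [-22,0,0,0,-24.7,4.8,1],
    [-24,0,0,0,-26.85,5.7,1]
  ]
}}

```text
t: 20.57
tcp_pos: [0.4807, -0.0964, 0.2015]
tool_rot: [-0.022, 1.0, 0.016, 0.002]
force: [5.9, 6.2, -6.3]
finger_gap: 0.119
gripper_force: 40.7
```

```bash
python3 m.py
```

```text
t20.57 tool 1.8 stud 0.5 r 60.5 T -0.729 Fyz 5.77 6.54 Mx -0.616 gap 0.119
```

Call:
{"method": "move_arm", "body": {
  "rows": [
    [-2,0,0,0,-2.3,0.05,1],
    [-4,0,0,0,-4.6,0.15,1],
    [-6,0,0,0,-6.9,0.35,1],
    [-8,0,0,0,-9.2,0.65,1],
    [-10,0,0,0,-11.45,1,1],
    [-12,0,0,0,-13.7,1.45,1],
    [-14,0,0,0,-15.95,1.95,1],
    [-16,0,0,0,-18.2,2.55,1],
    [-18,0,0,0,-20.4,3.25,1],
    [-20,0,0,0,-22.55,4,1],
    [-22,0,0,0,-24.7,4.8,1],
    [-24,0,0,0,-26.85,5.7,1]
  ]
}}

```text
t: 21.57
tcp_pos: [0.4819, -0.1233, 0.1955]
tool_rot: [-0.022, 0.975, 0.223, -0.003]
force: [4.4, 4.7, -2.7]
finger_gap: 0.12
gripper_force: 40.8
```

```bash
python3 m.py
```

```text
t21.57 tool 25.8 stud 24.4 r 60.5 T -0.607 Fyz 2.86 4.35 Mx -0.062 gap 0.120
```

Call:
{"method": "move_arm", "body": {
  "rows": [
    [-2,0,0,0,-2.3,0.05,1],
    [-4,0,0,0,-4.6,0.15,1],
    [-6,0,0,0,-6.9,0.35,1],
    [-8,0,0,0,-9.2,0.65,1],
    [-10,0,0,0,-11.45,1,1],
    [-12,0,0,0,-13.7,1.45,1],
    [-14,0,0,0,-15.95,1.95,1],
    [-16,0,0,0,-18.2,2.55,1],
    [-18,0,0,0,-20.4,3.25,1],
    [-20,0,0,0,-22.55,4,1]
  ]
}}

```text
t: 22.4
tcp_pos: [0.4827, -0.1423, 0.1825]
tool_rot: [-0.021, 0.921, 0.389, -0.006]
force: [4.8, 4.1, -1.6]
finger_gap: 0.121
gripper_force: 40.9
```

```bash
python3 m.py
```

```text
t22.40 tool 45.8 stud 44.3 r 60.5 T -0.470 Fyz 1.55 3.87 Mx 0.103 gap 0.121
```

Call:
{"method": "move_arm", "body": {
  "rows": [
    [0,0,0,0,0,0,0.5],
    [0,0,0,0,0,0,0],
    [0,0,0,0,0,0,0],
    [0,0,0,0,0,0,0],
    [0,0,0,0,0,-35,0],
    [0,0,0,0,0,-50,0],
    [0,0,0,0,0,-50,0],
    [0,0,0,0,0,-50,0]
  ]
}}

```text
t: 23.07
tcp_pos: [0.4837, -0.1791, 0.2169]
tool_rot: [-0.021, 0.922, 0.387, -0.007]
force: [-0.5, 0.7, -0.3]
finger_gap: 0.997
gripper_force: 0.0
```

```bash
python3 -c "
from h import *
avg(6)"; python3 - <<'E'
from h import *
from station import readout
s=readout.sense()
for r in (.116,.066): print([v for d in (-45,) for v in delta(s['tcp_pos'],s['tool_rot'],*target(d,r))])
E
```

```text
t23.32 tool 45.70 stud 45.33 r 109.1 back 19.9 gap 1.000 gf 0.0 F(tool) [-0.03 -0.31 -0.05] M(tool) [ 0.326 -0.044 -0.049] Ttcp 0.035 Mx -0.326
  first Fy,Fz,Mx [0.3  0.67 0.32] avg [0.059 0.215 0.319] sd [0.256 0.243 0.014]
[array([90.7, -0. ,  0. ]), array([1.000e-01, 1.153e+02, 1.165e+02])]
[array([90.7, -0. ,  0. ]), array([1.000e-01, 6.530e+01, 1.159e+02])]
```

Call:
{"method": "move_arm", "body": {
  "rows": [
    [7,0,0,0,14.1,0.9,0],
    [14,0,0,0,28.1,3.4,0],
    [21,0,0,0,41.6,7.7,0],
    [28,0,0,0,54.5,13.6,0],
    [35,0,0,0,66.5,21,0],
    [42,0,0,0,77.6,29.8,0],
    [45,0,0,0,82,34,0]
  ]
}}

```text
t: 23.9
tcp_pos: [0.4786, -0.0935, 0.252]
tool_rot: [-0.024, 1.0, 0.004, 0.001]
force: [-1.0, -0.9, -0.2]
finger_gap: 1.001
gripper_force: 0.0
```

Call:
{"method": "move_arm", "body": {
  "rows": [
    [7,0,0,0,14.1,0.9,0],
    [14,0,0,0,28.1,3.4,0],
    [21,0,0,0,41.6,7.7,0],
    [28,0,0,0,54.5,13.6,0],
    [35,0,0,0,66.5,21,0],
    [42,0,0,0,77.6,29.8,0],
    [46,0,0,0,83.4,35.4,0],
    [46,0,0,0,83.4,35.4,0],
    [46,0,0,0,83.4,35.4,0]
  ]
}}

```text
t: 24.65
tcp_pos: [0.4755, -0.0121, 0.2151]
tool_rot: [-0.023, 0.922, -0.385, 0.007]
force: [0.8, 0.5, 0.6]
finger_gap: 1.002
gripper_force: 0.0
```

```bash
python3 -c "
from h import *
from station import readout
avg(4)
s=readout.sense()
for d in (-45,-46): print(delta(s['tcp_pos'],s['tool_rot'],*target(d,.066)))
from station import imaging
w=imaging.snapshot('wrist'); cv2.imwrite('pics/w2.png',w['img'][:,:,::-1])
"
python3 - <<'E'
import re
t=open('fit.py').read()
t=t.replace("T0=(np.cross(p-AX,F)+M)@EA;","z=R.apply([0,0,1]); T0=(np.cross(p-AX,F)+M)@EA+.447*(-z@tt);")
open('fit.py','w').write(t)
E
python3 fit.py
```

```text
t24.80 tool -45.34 stud -44.63 r 109.9 back 19.2 gap 1.003 gf 0.0 F(tool) [0.07 0.36 0.11] M(tool) [-0.274 -0.001  0.   ] Ttcp -0.042 Mx 0.274
  first Fy,Fz,Mx [-0.12 -0.75 -0.32] avg [ 0.096 -0.321 -0.32 ] sd [0.247 0.31  0.027]
(array([-0.3, -0. , -0.2]), array([ 0.8,  1. , 49.9]))
(array([ 0.7, -0. , -0.2]), array([ 0.8,  2.1, 49.9]))
L 0.148 a -0.010 b 0.258 sd [0.004 0.026 0.064] m 0.258  balance theta(deg) -177.8 res sd 0.116
0.15 [-0.012  0.257] bal -177.2 0.258 sd 0.116
0.165 [0.009 0.257] bal 178.0 0.257 sd 0.152
0.18 [0.031 0.256] bal 173.2 0.258 sd 0.215
```

View pics/w2.png

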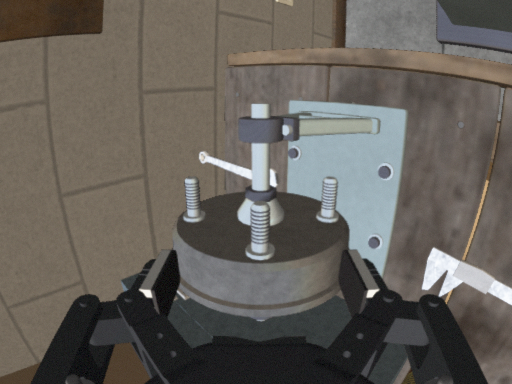

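The wrist view shows the next stud at (260,230), in line with the axle and centred. The tool-tilt moment bias is calibrated, and the fit puts the heavy side near the top, so I need about 135° more. I'll grip this stud and sweep.

Call:
{"method": "move_arm", "body": {
  "rows": [
    [0,0,0,0,1,25,0],
    [0,0,0,0,1,50,0],
    [0,0,0,0,1,50,0.5],
    [0,0,0,0,1,50,0.8],
    [0,0,0,0,1,50,1],
    [0,0,0,0,1,50,1],
    [0,0,0,0,1,50,1],
    [0,0,0,0,1,50,1],
    [0,0,0,0,1,50,1]
  ]
}}

```text
t: 25.6
tcp_pos: [0.4784, -0.0485, 0.1823]
tool_rot: [-0.02, 0.922, -0.387, 0.01]
force: [-0.3, 1.5, 6.4]
finger_gap: 0.125
gripper_force: 38.9
```

```bash
sed -i "s/tool=tool,stud=stud/tool=tool,stud=stud,off=float(sys.argv[1])/;s/L=.165/L=.148/" m.py; sed -i "s/T=(np.cross(p-R.apply(\[0,0,L\])-AX,F)+M)@EA/T=(np.cross(p-R.apply([0,0,L])-AX,F)+M)@EA-.447*(R.apply([0,0,1])@np.cross(EA,[0,0,1]))/" m.py; python3 m.py 90; sed -i '$d' log.txt
```

```text
t25.60 tool -45.5 stud -45.0 r 60.9 T 0.177 Fyz -3.56 -5.57 Mx 0.266 gap 0.125
```

Call:
{"method": "move_arm", "body": {
  "rows": [
    [-1,0,0,0,-1.15,0,1],
    [-2,0,0,0,-2.3,0,1],
    [-3,0,0,0,-3.45,0.1,1],
    [-4,0,0,0,-4.6,0.15,1],
    [-5,0,0,0,-5.75,0.25,1],
    [-6,0,0,0,-6.9,0.35,1],
    [-7,0,0,0,-8.05,0.5,1],
    [-8,0,0,0,-9.2,0.65,1],
    [-10,0,0,0,-11.45,1,1]
  ]
}}

```text
t: 26.35
tcp_pos: [0.4787, -0.0557, 0.1886]
tool_rot: [-0.022, 0.953, -0.303, 0.008]
force: [-1.3, 4.9, 3.3]
finger_gap: 0.122
gripper_force: 39.3
```

```bash
python3 m.py 90
```

```text
t26.35 tool -35.2 stud -37.0 r 60.9 T -0.342 Fyz 2.16 -5.57 Mx -0.370 gap 0.122
```

Call:
{"method": "move_arm", "body": {
  "rows": [
    [-2,0,0,0,-2.3,0.05,1],
    [-4,0,0,0,-4.6,0.15,1],
    [-6,0,0,0,-6.9,0.35,1],
    [-8,0,0,0,-9.2,0.65,1],
    [-10,0,0,0,-11.45,1,1]
  ]
}}

```text
t: 26.77
tcp_pos: [0.4791, -0.0662, 0.195]
tool_rot: [-0.022, 0.976, -0.218, 0.007]
force: [-1.4, 4.1, 5.0]
finger_gap: 0.125
gripper_force: 39.3
```

```bash
python3 m.py 90
```

```text
t26.77 tool -25.2 stud -26.4 r 60.9 T -0.182 Fyz 1.63 -6.31 Mx -0.351 gap 0.125
```

Call:
{"method": "move_arm", "body": {
  "rows": [
    [-2,0,0,0,-2.3,0.05,1],
    [-4,0,0,0,-4.6,0.15,1],
    [-6,0,0,0,-6.9,0.35,1],
    [-8,0,0,0,-9.2,0.65,1],
    [-10,0,0,0,-11.45,1,1]
  ]
}}

```text
t: 27.18
tcp_pos: [0.4796, -0.0772, 0.1993]
tool_rot: [-0.022, 0.991, -0.133, 0.005]
force: [-1.9, 2.8, 6.5]
finger_gap: 0.123
gripper_force: 39.4
```

```bash
python3 m.py 90
```

```text
t27.18 tool -15.3 stud -16.2 r 60.9 T -0.086 Fyz 1.10 -7.07 Mx -0.262 gap 0.123
```

Call:
{"method": "move_arm", "body": {
  "rows": [
    [-2,0,0,0,-2.3,0.05,1],
    [-4,0,0,0,-4.6,0.15,1],
    [-6,0,0,0,-6.9,0.35,1],
    [-8,0,0,0,-9.2,0.65,1],
    [-10,0,0,0,-11.45,1,1]
  ]
}}

```text
t: 27.6
tcp_pos: [0.4801, -0.0888, 0.2016]
tool_rot: [-0.022, 0.999, -0.046, 0.003]
force: [-0.8, 2.1, 8.1]
finger_gap: 0.126
gripper_force: 39.5
```

```bash
python3 m.py 90
```

```text
t27.60 tool -5.3 stud -6.1 r 60.9 T -0.224 Fyz 1.36 -8.22 Mx -0.103 gap 0.126
```

Call:
{"method": "move_arm", "body": {
  "rows": [
    [-2,0,0,0,-2.3,0.05,1],
    [-4,0,0,0,-4.6,0.15,1],
    [-6,0,0,0,-6.9,0.35,1],
    [-8,0,0,0,-9.2,0.65,1],
    [-10,0,0,0,-11.45,1,1]
  ]
}}

```text
t: 28.02
tcp_pos: [0.4806, -0.1005, 0.2017]
tool_rot: [-0.022, 0.999, 0.041, 0.001]
force: [-1.4, 0.4, 6.2]
finger_gap: 0.12
gripper_force: 39.5
```

```bash
python3 m.py 90; python3 fit.py
```

```text
t28.02 tool 4.7 stud 4.0 r 60.9 T -0.125 Fyz 0.98 -6.15 Mx -0.044 gap 0.120
L 0.148 a -0.012 b 0.300 sd [0.004 0.025 0.045] m 0.300  balance theta(deg) -177.8 res sd 0.113
0.15 [-0.015  0.296] bal -177.2 0.296 sd 0.113
0.165 [0.007 0.282] bal 178.6 0.282 sd 0.145
0.18 [0.028 0.268] bal 174.0 0.269 sd 0.204
```

Call:
{"method": "move_arm", "body": {
  "rows": [
    [-2,0,0,0,-2.3,0.05,1],
    [-4,0,0,0,-4.6,0.15,1],
    [-6,0,0,0,-6.9,0.35,1],
    [-8,0,0,0,-9.2,0.65,1],
    [-10,0,0,0,-11.45,1,1]
  ]
}}

```text
t: 28.43
tcp_pos: [0.4812, -0.1121, 0.1999]
tool_rot: [-0.022, 0.992, 0.128, -0.001]
force: [-1.5, -0.4, 8.5]
finger_gap: 0.122
gripper_force: 39.5
```

```bash
python3 m.py 90
```

```text
t28.43 tool 14.7 stud 14.1 r 60.9 T -0.216 Fyz 1.85 -8.28 Mx -0.063 gap 0.122
```

Call:
{"method": "move_arm", "body": {
  "rows": [
    [-2,0,0,0,-2.3,0.05,1],
    [-4,0,0,0,-4.6,0.15,1],
    [-6,0,0,0,-6.9,0.35,1],
    [-8,0,0,0,-9.2,0.65,1],
    [-10,0,0,0,-11.45,1,1]
  ]
}}

```text
t: 28.85
tcp_pos: [0.4816, -0.1232, 0.196]
tool_rot: [-0.022, 0.977, 0.214, -0.003]
force: [-1.5, -1.2, 7.5]
finger_gap: 0.126
gripper_force: 39.5
```

```bash
python3 m.py 90
```

```text
t28.85 tool 24.7 stud 24.2 r 60.9 T -0.183 Fyz 2.11 -7.29 Mx -0.080 gap 0.126
```

Call:
{"method": "move_arm", "body": {
  "rows": [
    [-2,0,0,0,-2.3,0.05,1],
    [-4,0,0,0,-4.6,0.15,1],
    [-6,0,0,0,-6.9,0.35,1],
    [-8,0,0,0,-9.2,0.65,1],
    [-10,0,0,0,-11.45,1,1]
  ]
}}

```text
t: 29.27
tcp_pos: [0.4821, -0.1334, 0.1903]
tool_rot: [-0.022, 0.954, 0.298, -0.005]
force: [-1.9, -2.1, 7.6]
finger_gap: 0.123
gripper_force: 39.5
```

```bash
python3 m.py 90
```

```text
t29.27 tool 34.7 stud 34.2 r 60.9 T -0.261 Fyz 2.67 -7.38 Mx -0.055 gap 0.123
```

Call:
{"method": "move_arm", "body": {
  "rows": [
    [-2,0,0,0,-2.3,0.05,1],
    [-4,0,0,0,-4.6,0.15,1],
    [-6,0,0,0,-6.9,0.35,1],
    [-8,0,0,0,-9.2,0.65,1],
    [-10,0,0,0,-11.45,1,1],
    [-11,0,0,0,-12.6,1.2,1]
  ]
}}

```text
t: 29.77
tcp_pos: [0.4825, -0.1437, 0.1816]
tool_rot: [-0.02, 0.921, 0.388, -0.007]
force: [-1.7, -2.6, 6.6]
finger_gap: 0.124
gripper_force: 39.5
```

```bash
python3 m.py 90; python3 fit.py
```

```text
t29.77 tool 45.7 stud 45.8 r 60.9 T -0.187 Fyz 2.96 -6.43 Mx -0.131 gap 0.124
L 0.148 a -0.015 b 0.308 sd [0.004 0.024 0.036] m 0.308  balance theta(deg) -177.3 res sd 0.108
0.15 [-0.017  0.302] bal -176.8 0.303 sd 0.109
0.165 [0.005 0.284] bal 178.9 0.284 sd 0.139
0.18 [0.028 0.266] bal 174.0 0.268 sd 0.195
```

Call:
{"method": "move_arm", "body": {
  "rows": [
    [0,0,0,0,0,0,0.5],
    [0,0,0,0,0,0,0],
    [0,0,0,0,0,0,0],
    [0,0,0,0,0,0,0],
    [0,0,0,0,0,-35,0],
    [0,0,0,0,0,-50,0],
    [0,0,0,0,0,-50,0]
  ]
}}

```text
t: 30.35
tcp_pos: [0.4852, -0.1807, 0.2173]
tool_rot: [-0.021, 0.923, 0.385, -0.006]
force: [-0.0, 0.1, -0.9]
finger_gap: 0.995
gripper_force: 0.0
```

Call:
{"method": "move_arm", "body": {
  "rows": [
    [7,0,0,0,14.1,0.9,0],
    [14,0,0,0,28.1,3.4,0],
    [21,0,0,0,41.6,7.7,0],
    [28,0,0,0,54.5,13.6,0],
    [35,0,0,0,66.5,21,0],
    [42,0,0,0,77.6,29.8,0],
    [45,0,0,0,82,34,0]
  ]
}}

```text
t: 30.93
tcp_pos: [0.4782, -0.0922, 0.251]
tool_rot: [-0.024, 1.0, 0.004, 0.001]
force: [-0.4, 1.1, -1.1]
finger_gap: 0.999
gripper_force: 0.0
```

Call:
{"method": "move_arm", "body": {
  "rows": [
    [7,0,0,0,14.1,0.9,0],
    [14,0,0,0,28.1,3.4,0],
    [21,0,0,0,41.6,7.7,0],
    [28,0,0,0,54.5,13.6,0],
    [35,0,0,0,66.5,21,0],
    [42,0,0,0,77.6,29.8,0],
    [46,0,0,0,83.4,35.4,0],
    [46,0,0,0,83.4,35.4,0],
    [46,0,0,0,83.4,35.4,0]
  ]
}}

```text
t: 31.68
tcp_pos: [0.475, -0.0112, 0.2142]
tool_rot: [-0.023, 0.923, -0.385, 0.007]
force: [0.0, 0.1, -0.3]
finger_gap: 0.993
gripper_force: 0.0
```

```bash
python3 -c "
from h import *
from station import readout,imaging
s=readout.sense(); rep(s)
for d in (-45,-46): print(delta(s['tcp_pos'],s['tool_rot'],*target(d,.066)))
w=imaging.snapshot('wrist'); cv2.imwrite('pics/w3.png',w['img'][:,:,::-1])
"
```

```text
t31.68 tool -45.32 stud -47.02 r 110.0 back 20.5 gap 0.993 gf 0.0 F(tool) [-0.02  0.27  0.11] M(tool) [-0.237  0.     0.032] Ttcp -0.031 Mx 0.237
(array([-0.3, -0. ,  0.3]), array([-0.5, -3.6, 50. ]))
(array([ 0.7, -0. ,  0.3]), array([-0.5, -2.5, 50. ]))
```

View pics/w3.png

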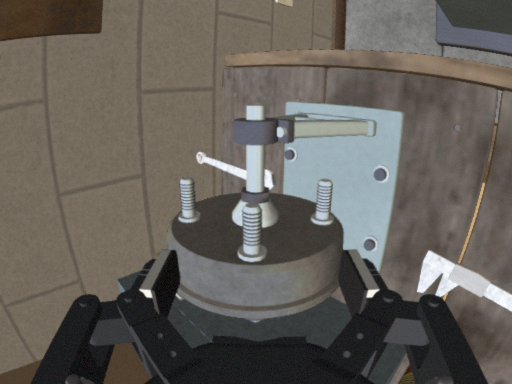

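The third stud is at (252,230), slightly off centre, so I'll correct by −3 mm in y and grip.

Call:
{"method": "move_arm", "body": {
  "rows": [
    [0,0,0,0,-3,25,0],
    [0,0,0,0,-3,50,0],
    [0,0,0,0,-3,50,0.5],
    [0,0,0,0,-3,50,0.8],
    [0,0,0,0,-3,50,1],
    [0,0,0,0,-3,50,1],
    [0,0,0,0,-3,50,1],
    [0,0,0,0,-3,50,1],
    [0,0,0,0,-3,49,1]
  ]
}}

```text
t: 32.48
tcp_pos: [0.4784, -0.0496, 0.1836]
tool_rot: [-0.021, 0.922, -0.385, 0.01]
force: [3.6, -10.6, -12.1]
finger_gap: 0.123
gripper_force: 38.8
```

```bash
python3 m.py 180; sed -i '$d' log.txt
```

```text
t32.48 tool -45.4 stud -43.4 r 61.1 T -0.074 Fyz 1.03 16.20 Mx -0.432 gap 0.123
```

Call:
{"method": "move_arm", "body": {
  "rows": [
    [-1,0,0,0,-1.15,0,1],
    [-2,0,0,0,-2.3,0,1],
    [-3,0,0,0,-3.45,0.1,1],
    [-4,0,0,0,-4.6,0.15,1],
    [-5,0,0,0,-5.75,0.25,1],
    [-6,0,0,0,-6.9,0.35,1],
    [-7,0,0,0,-8.05,0.5,1],
    [-8,0,0,0,-9.2,0.65,1],
    [-10,0,0,0,-11.45,1,1]
  ]
}}

```text
t: 33.23
tcp_pos: [0.4787, -0.0582, 0.1906]
tool_rot: [-0.021, 0.953, -0.303, 0.007]
force: [4.8, -4.4, -15.9]
finger_gap: 0.123
gripper_force: 38.9
```

```bash
python3 m.py 180
```

```text
t33.23 tool -35.2 stud -33.9 r 61.1 T -0.212 Fyz 5.44 15.63 Mx -1.195 gap 0.123
```

Call:
{"method": "move_arm", "body": {
  "rows": [
    [-2,0,0,0,-2.3,0.05,1],
    [-4,0,0,0,-4.6,0.15,1],
    [-6,0,0,0,-6.9,0.35,1],
    [-8,0,0,0,-9.2,0.65,1],
    [-10,0,0,0,-11.45,1,1]
  ]
}}

```text
t: 33.65
tcp_pos: [0.4792, -0.0685, 0.1963]
tool_rot: [-0.022, 0.976, -0.218, 0.006]
force: [7.1, -2.9, -20.7]
finger_gap: 0.121
gripper_force: 38.8
```

```bash
python3 m.py 180
```

```text
t33.65 tool -25.2 stud -23.9 r 61.1 T -0.370 Fyz 5.89 20.11 Mx -1.058 gap 0.121
```

Call:
{"method": "move_arm", "body": {
  "rows": [
    [-2,0,0,0,-2.3,0.05,1],
    [-4,0,0,0,-4.6,0.15,1],
    [-6,0,0,0,-6.9,0.35,1],
    [-8,0,0,0,-9.2,0.65,1],
    [-10,0,0,0,-11.45,1,1]
  ]
}}

```text
t: 34.07
tcp_pos: [0.4796, -0.0789, 0.2]
tool_rot: [-0.022, 0.991, -0.132, 0.004]
force: [8.2, -0.3, -22.4]
finger_gap: 0.12
gripper_force: 38.7
```

```bash
python3 m.py 180
```

```text
t34.07 tool -15.2 stud -14.5 r 61.2 T -0.420 Fyz 5.21 21.83 Mx -0.802 gap 0.120
```

Call:
{"method": "move_arm", "body": {
  "rows": [
    [-1,0,0,0,-1.15,0,1],
    [-2,0,0,0,-2.3,0,1],
    [-3,0,0,0,-3.45,0.1,1],
    [-4,0,0,0,-4.6,0.15,1],
    [-5,0,0,0,-5.75,0.25,1]
  ]
}}

```text
t: 34.48
tcp_pos: [0.4798, -0.0841, 0.2011]
tool_rot: [-0.022, 0.996, -0.089, 0.003]
force: [8.8, 1.0, -21.4]
finger_gap: 0.122
gripper_force: 39.1
```

```bash
python3 m.py 180
```

```text
t34.48 tool -10.2 stud -10.0 r 61.1 T -0.347 Fyz 4.41 21.00 Mx -0.675 gap 0.122
```

Call:
{"method": "move_arm", "body": {
  "rows": [
    [-1,0,0,0,-1.15,0,1],
    [-2,0,0,0,-2.3,0,1],
    [-3,0,0,0,-3.45,0.1,1],
    [-4,0,0,0,-4.6,0.15,1],
    [-5,0,0,0,-5.75,0.25,1]
  ]
}}

```text
t: 34.9
tcp_pos: [0.48, -0.0895, 0.2018]
tool_rot: [-0.022, 0.999, -0.045, 0.002]
force: [9.3, 2.6, -22.0]
finger_gap: 0.12
gripper_force: 39.0
```

```bash
python3 m.py 180
```

```text
t34.90 tool -5.2 stud -5.4 r 61.1 T -0.402 Fyz 4.15 21.77 Mx -0.535 gap 0.120
```

Call:
{"method": "move_arm", "body": {
  "rows": [
    [-1,0,0,0,-1.15,0,1],
    [-2,0,0,0,-2.3,0,1],
    [-3,0,0,0,-3.45,0.1,1],
    [-4,0,0,0,-4.6,0.15,1],
    [-5,0,0,0,-5.75,0.25,1]
  ]
}}

```text
t: 35.32
tcp_pos: [0.4803, -0.0949, 0.2021]
tool_rot: [-0.022, 1.0, -0.001, 0.001]
force: [10.2, 4.2, -20.8]
finger_gap: 0.123
gripper_force: 39.0
```

```bash
python3 m.py 180
```

```text
t35.32 tool -0.2 stud -0.8 r 61.1 T -0.539 Fyz 3.79 20.80 Mx -0.291 gap 0.123
```

Call:
{"method": "move_arm", "body": {
  "rows": [
    [-1,0,0,0,-1.15,0,1],
    [-2,0,0,0,-2.3,0,1],
    [-3,0,0,0,-3.45,0.1,1],
    [-4,0,0,0,-4.6,0.15,1],
    [-5,0,0,0,-5.75,0.25,1]
  ]
}}

```text
t: 35.73
tcp_pos: [0.4805, -0.1003, 0.202]
tool_rot: [-0.022, 0.999, 0.042, -0.0]
force: [10.3, 4.9, -21.2]
finger_gap: 0.123
gripper_force: 39.0
```

```bash
python3 m.py 180; python3 fit.py
```

```text
t35.73 tool 4.9 stud 3.8 r 61.1 T -0.357 Fyz 2.60 21.49 Mx -0.187 gap 0.123
L 0.148 a -0.022 b 0.312 sd [0.004 0.021 0.034] m 0.313  balance theta(deg) -176.0 res sd 0.104
0.15 [-0.023  0.306] bal -175.7 0.307 sd 0.104
0.165 [0.007 0.282] bal 178.6 0.282 sd 0.133
0.18 [0.036 0.257] bal 172.0 0.26 sd 0.185
```

Call:
{"method": "move_arm", "body": {
  "rows": [
    [-1,0,0,0,-1.15,1.5,1],
    [-2,0,0,0,-2.3,3,1],
    [-3,0,0,0,-3.45,3.1,1]
  ]
}}

```text
t: 35.98
tcp_pos: [0.4807, -0.1039, 0.2015]
tool_rot: [-0.022, 0.997, 0.068, -0.0]
force: [4.3, 4.5, 0.7]
finger_gap: 0.12
gripper_force: 41.1
```

```bash
python3 m.py 180
```

```text
t35.98 tool 7.8 stud 6.9 r 61.0 T -0.484 Fyz 4.36 -0.11 Mx -0.392 gap 0.120
```

Call:
{"method": "move_arm", "body": {
  "rows": [
    [-1,0,0,0,-1.15,0,1],
    [-2,0,0,0,-2.3,0,1],
    [-3,0,0,0,-3.45,0.1,1]
  ]
}}

```text
t: 36.23
tcp_pos: [0.4808, -0.1072, 0.201]
tool_rot: [-0.022, 0.995, 0.094, -0.001]
force: [4.7, 4.0, -1.0]
finger_gap: 0.121
gripper_force: 41.0
```

```bash
python3 m.py 180
```

```text
t36.23 tool 10.8 stud 9.8 r 61.0 T -0.318 Fyz 3.47 1.74 Mx -0.346 gap 0.121
```

Call:
{"method": "move_arm", "body": {
  "rows": [
    [-1,0,0,0,-1.15,0,1],
    [-2,0,0,0,-2.3,0,1],
    [-3,0,0,0,-3.45,0.1,1]
  ]
}}

```text
t: 36.48
tcp_pos: [0.481, -0.1105, 0.2003]
tool_rot: [-0.022, 0.992, 0.12, -0.001]
force: [5.2, 4.6, 0.9]
finger_gap: 0.12
gripper_force: 41.0
```

```bash
python3 m.py 180
```

```text
t36.48 tool 13.8 stud 12.6 r 61.0 T -0.567 Fyz 4.43 0.19 Mx -0.279 gap 0.120
```

Call:
{"method": "move_arm", "body": {
  "rows": [
    [-1,0,0,0,-1.15,0,1],
    [-2,0,0,0,-2.3,0,1],
    [-3,0,0,0,-3.45,0.1,1]
  ]
}}

```text
t: 36.73
tcp_pos: [0.4811, -0.1138, 0.1995]
tool_rot: [-0.022, 0.989, 0.146, -0.002]
force: [3.9, 4.8, 0.8]
finger_gap: 0.124
gripper_force: 41.0
```

```bash
python3 m.py 180
```

```text
t36.73 tool 16.8 stud 15.5 r 61.0 T -0.629 Fyz 4.61 0.62 Mx -0.233 gap 0.124
```

Call:
{"method": "move_arm", "body": {
  "rows": [
    [1,0,0,0,1.15,0,1],
    [2,0,0,0,2.3,0,1],
    [3,0,0,0,3.45,0.1,1],
    [4,0,0,0,4.6,0.15,1],
    [5,0,0,0,5.75,0.25,1],
    [6,0,0,0,6.9,0.35,1],
    [7,0,0,0,8.05,0.5,1]
  ]
}}

```text
t: 37.32
tcp_pos: [0.481, -0.1092, 0.2006]
tool_rot: [-0.023, 0.997, 0.08, -0.0]
force: [1.2, -6.3, 1.1]
finger_gap: 0.124
gripper_force: 41.4
```

```bash
python3 m.py 180
```

```text
t37.32 tool 9.2 stud 11.9 r 60.9 T 0.546 Fyz -6.05 -2.06 Mx 0.819 gap 0.124
```

Call:
{"method": "move_arm", "body": {
  "rows": [
    [1,0,0,0,1.15,0,1],
    [2,0,0,0,2.3,0,1],
    [3,0,0,0,3.45,0.1,1]
  ]
}}

```text
t: 37.57
tcp_pos: [0.4809, -0.1059, 0.2012]
tool_rot: [-0.023, 0.998, 0.054, 0.0]
force: [1.1, -5.6, 2.3]
finger_gap: 0.123
gripper_force: 41.4
```

```bash
python3 m.py 180
```

```text
t37.57 tool 6.2 stud 8.9 r 60.9 T 0.366 Fyz -5.34 -2.90 Mx 0.822 gap 0.123
```

Call:
{"method": "move_arm", "body": {
  "rows": [
    [1,0,0,0,1.15,0,1],
    [2,0,0,0,2.3,0,1],
    [3,0,0,0,3.45,0.1,1]
  ]
}}

```text
t: 37.82
tcp_pos: [0.4807, -0.1024, 0.2016]
tool_rot: [-0.023, 0.999, 0.028, 0.001]
force: [0.3, -6.6, 2.2]
finger_gap: 0.125
gripper_force: 41.5
```

```bash
python3 m.py 180
```

```text
t37.82 tool 3.2 stud 6.0 r 60.9 T 0.497 Fyz -6.48 -2.52 Mx 0.913 gap 0.125
```

Call:
{"method": "move_arm", "body": {
  "rows": [
    [1,0,0,0,1.15,0,1],
    [2,0,0,0,2.3,0,1],
    [3,0,0,0,3.45,0.1,1]
  ]
}}

```text
t: 38.07
tcp_pos: [0.4805, -0.099, 0.2019]
tool_rot: [-0.023, 1.0, 0.002, 0.001]
force: [0.5, -6.4, 3.6]
finger_gap: 0.121
gripper_force: 41.5
```

```bash
python3 m.py 180
```

```text
t38.07 tool 0.2 stud 3.0 r 60.9 T 0.521 Fyz -6.43 -3.65 Mx 0.850 gap 0.121
```

Call:
{"method": "move_arm", "body": {
  "rows": [
    [1,0,0,0,1.15,0,1],
    [2,0,0,0,2.3,0,1],
    [3,0,0,0,3.45,0.1,1]
  ]
}}

```text
t: 38.32
tcp_pos: [0.4804, -0.0955, 0.2019]
tool_rot: [-0.023, 0.999, -0.024, 0.002]
force: [0.7, -6.9, 3.1]
finger_gap: 0.121
gripper_force: 41.5
```

```bash
python3 m.py 180
```

```text
t38.32 tool -2.8 stud 0.1 r 60.9 T 0.633 Fyz -7.09 -2.80 Mx 0.860 gap 0.121
```

Call:
{"method": "move_arm", "body": {
  "rows": [
    [1,0,0,0,1.15,0,1],
    [2,0,0,0,2.3,0,1],
    [3,0,0,0,3.45,0.1,1]
  ]
}}

```text
t: 38.57
tcp_pos: [0.4802, -0.092, 0.2018]
tool_rot: [-0.023, 0.998, -0.05, 0.003]
force: [-0.0, -6.4, 5.4]
finger_gap: 0.122
gripper_force: 41.6
```

```bash
python3 m.py 180
```

```text
t38.57 tool -5.8 stud -2.9 r 60.9 T 0.516 Fyz -6.95 -4.69 Mx 0.918 gap 0.122
```

Call:
{"method": "move_arm", "body": {
  "rows": [
    [1,0,0,0,1.15,0,1],
    [2,0,0,0,2.3,0,1],
    [3,0,0,0,3.45,0.1,1]
  ]
}}

```text
t: 38.82
tcp_pos: [0.4801, -0.0886, 0.2016]
tool_rot: [-0.023, 0.997, -0.077, 0.003]
force: [0.3, -5.8, 5.1]
finger_gap: 0.123
gripper_force: 41.6
```

```bash
python3 m.py 180; python3 fit.py; python3 fit.py 33
```

```text
t38.82 tool -8.8 stud -5.9 r 60.9 T 0.410 Fyz -6.53 -4.13 Mx 0.911 gap 0.123
L 0.149 a -0.024 b 0.310 sd [0.003 0.018 0.033] m 0.311  balance theta(deg) -175.6 res sd 0.103
0.15 [-0.026  0.304] bal -175.2 0.305 sd 0.103
0.165 [-0.01   0.281] bal -177.9 0.281 sd 0.132
0.18 [0.005 0.257] bal 178.9 0.257 sd 0.19
L 0.150 a -0.040 b 0.318 sd [0.005 0.025 0.117] m 0.321  balance theta(deg) -172.8 res sd 0.087
0.15 [-0.042  0.307] bal -172.1 0.31 sd 0.087
0.165 [-0.042  0.19 ] bal -167.5 0.195 sd 0.111
0.18 [-0.042  0.074] bal -150.5 0.085 sd 0.169
```

Call:
{"method": "move_arm", "body": {
  "rows": [
    [1,0,0,0,1.15,0,1],
    [2,0,0,0,2.3,0,1],
    [3,0,0,0,3.45,0.1,1]
  ]
}}

```text
t: 39.07
tcp_pos: [0.4799, -0.0852, 0.2011]
tool_rot: [-0.023, 0.994, -0.103, 0.004]
force: [1.4, -6.0, 6.4]
finger_gap: 0.123
gripper_force: 41.6
```

```bash
python3 m.py 180
```

```text
t39.07 tool -11.8 stud -8.8 r 60.9 T 0.619 Fyz -7.27 -5.06 Mx 0.836 gap 0.123
```

Call:
{"method": "move_arm", "body": {
  "rows": [
    [1,0,0,0,1.15,0,1],
    [2,0,0,0,2.3,0,1],
    [3,0,0,0,3.45,0.1,1]
  ]
}}

```text
t: 39.32
tcp_pos: [0.4798, -0.0818, 0.2004]
tool_rot: [-0.023, 0.991, -0.129, 0.004]
force: [1.1, -5.9, 6.1]
finger_gap: 0.122
gripper_force: 41.6
```

```bash
python3 m.py 180
```

```text
t39.32 tool -14.8 stud -11.8 r 60.9 T 0.578 Fyz -7.32 -4.36 Mx 0.867 gap 0.122
```

Call:
{"method": "move_arm", "body": {
  "rows": [
    [-1,0,0,0,-1.15,0,1],
    [-2,0,0,0,-2.3,0,1],
    [-3,0,0,0,-3.45,0.1,1],
    [-4,0,0,0,-4.6,0.15,1],
    [-5,0,0,0,-5.75,0.25,1],
    [-6,0,0,0,-6.9,0.35,1],
    [-7,0,0,0,-8.05,0.5,1]
  ]
}}

```text
t: 39.9
tcp_pos: [0.48, -0.0869, 0.2013]
tool_rot: [-0.023, 0.998, -0.064, 0.003]
force: [2.7, 5.3, 6.3]
finger_gap: 0.121
gripper_force: 41.9
```

```bash
python3 m.py 180
```

```text
t39.90 tool -7.4 stud -7.6 r 60.9 T -0.494 Fyz 4.32 -6.90 Mx -0.489 gap 0.121
```

Call:
{"method": "move_arm", "body": {
  "rows": [
    [-1,0,0,0,-1.15,0,1],
    [-2,0,0,0,-2.3,0,1],
    [-3,0,0,0,-3.45,0.1,1]
  ]
}}

```text
t: 40.15
tcp_pos: [0.4801, -0.0903, 0.2017]
tool_rot: [-0.023, 0.999, -0.038, 0.003]
force: [2.7, 4.9, 6.6]
finger_gap: 0.116
gripper_force: 41.9
```

```bash
python3 m.py 180
```

```text
t40.15 tool -4.4 stud -4.7 r 60.9 T -0.444 Fyz 4.23 -6.94 Mx -0.496 gap 0.116
```

Call:
{"method": "move_arm", "body": {
  "rows": [
    [-1,0,0,0,-1.15,0,1],
    [-2,0,0,0,-2.3,0,1],
    [-3,0,0,0,-3.45,0.1,1]
  ]
}}

```text
t: 40.4
tcp_pos: [0.4803, -0.0937, 0.2019]
tool_rot: [-0.023, 1.0, -0.012, 0.002]
force: [2.8, 5.2, 7.0]
finger_gap: 0.121
gripper_force: 41.9
```

```bash
python3 m.py 180
```

```text
t40.40 tool -1.4 stud -1.8 r 60.9 T -0.604 Fyz 4.93 -7.06 Mx -0.463 gap 0.121
```

Call:
{"method": "move_arm", "body": {
  "rows": [
    [-1,0,0,0,-1.15,0,1],
    [-2,0,0,0,-2.3,0,1],
    [-3,0,0,0,-3.45,0.1,1]
  ]
}}

```text
t: 40.65
tcp_pos: [0.4804, -0.0971, 0.2019]
tool_rot: [-0.023, 1.0, 0.014, 0.001]
force: [3.4, 3.4, 6.9]
finger_gap: 0.121
gripper_force: 41.9
```

```bash
python3 m.py 180
```

```text
t40.65 tool 1.6 stud 1.1 r 60.9 T -0.270 Fyz 3.42 -6.80 Mx -0.447 gap 0.121
```

Call:
{"method": "move_arm", "body": {
  "rows": [
    [-1,0,0,0,-1.15,0,1],
    [-2,0,0,0,-2.3,0,1],
    [-3,0,0,0,-3.45,0.1,1]
  ]
}}

```text
t: 40.9
tcp_pos: [0.4806, -0.1005, 0.2017]
tool_rot: [-0.023, 0.999, 0.041, 0.001]
force: [2.5, 4.4, 6.3]
finger_gap: 0.117
gripper_force: 41.9
```

```bash
python3 m.py 180
```

```text
t40.90 tool 4.7 stud 4.0 r 60.9 T -0.512 Fyz 4.75 -5.94 Mx -0.469 gap 0.117
```

Call:
{"method": "move_arm", "body": {
  "rows": [
    [-1,0,0,0,-1.15,0,1],
    [-2,0,0,0,-2.3,0,1],
    [-3,0,0,0,-3.45,0.1,1]
  ]
}}

```text
t: 41.15
tcp_pos: [0.4807, -0.1039, 0.2014]
tool_rot: [-0.023, 0.998, 0.067, -0.0]
force: [2.9, 4.0, 6.8]
finger_gap: 0.123
gripper_force: 41.9
```

```bash
python3 m.py 180
```

```text
t41.15 tool 7.7 stud 6.9 r 60.9 T -0.529 Fyz 4.77 -6.19 Mx -0.433 gap 0.123
```

Call:
{"method": "move_arm", "body": {
  "rows": [
    [-1,0,0,0,-1.15,0,1],
    [-2,0,0,0,-2.3,0,1],
    [-3,0,0,0,-3.45,0.1,1]
  ]
}}

```text
t: 41.4
tcp_pos: [0.4809, -0.1073, 0.2009]
tool_rot: [-0.023, 0.995, 0.093, -0.001]
force: [3.2, 3.6, 6.8]
finger_gap: 0.123
gripper_force: 41.9
```

```bash
python3 m.py 180
```

```text
t41.40 tool 10.7 stud 9.8 r 60.9 T -0.493 Fyz 4.64 -5.99 Mx -0.415 gap 0.123
```

Call:
{"method": "move_arm", "body": {
  "rows": [
    [-1,0,0,0,-1.15,0,1],
    [-2,0,0,0,-2.3,0,1],
    [-3,0,0,0,-3.45,0.1,1]
  ]
}}

```text
t: 41.65
tcp_pos: [0.481, -0.1106, 0.2002]
tool_rot: [-0.023, 0.993, 0.119, -0.001]
force: [3.0, 3.0, 7.3]
finger_gap: 0.121
gripper_force: 41.9
```

```bash
python3 m.py 180; python3 fit.py; python3 fit.py 33
```

```text
t41.65 tool 13.7 stud 12.7 r 60.9 T -0.482 Fyz 4.48 -6.40 Mx -0.368 gap 0.121
L 0.148 a -0.026 b 0.309 sd [0.003 0.016 0.032] m 0.310  balance theta(deg) -175.3 res sd 0.101
0.15 [-0.027  0.303] bal -174.9 0.304 sd 0.101
0.165 [-0.009  0.284] bal -178.2 0.284 sd 0.132
0.18 [0.009 0.266] bal 178.1 0.266 sd 0.19
L 0.149 a -0.037 b 0.304 sd [0.004 0.02  0.098] m 0.306  balance theta(deg) -173.0 res sd 0.087
0.15 [-0.039  0.29 ] bal -172.3 0.292 sd 0.087
0.165 [-0.027  0.259] bal -174.1 0.26 sd 0.118
0.18 [-0.014  0.229] bal -176.4 0.229 sd 0.18
```

Call:
{"method": "move_arm", "body": {
  "rows": [
    [1,0,0,0,1.15,0,1],
    [2,0,0,0,2.3,0,1],
    [3,0,0,0,3.45,0.1,1],
    [4,0,0,0,4.6,0.15,1],
    [5,0,0,0,5.75,0.25,1],
    [6,0,0,0,6.9,0.35,1],
    [7,0,0,0,8.05,0.5,1]
  ]
}}

```text
t: 42.23
tcp_pos: [0.4808, -0.1059, 0.2011]
tool_rot: [-0.023, 0.998, 0.054, 0.0]
force: [-0.1, -6.8, 5.6]
finger_gap: 0.12
gripper_force: 41.9
```

```bash
python3 m.py 180
```

```text
t42.23 tool 6.2 stud 9.0 r 60.9 T 0.496 Fyz -6.17 -6.28 Mx 0.861 gap 0.120
```

Call:
{"method": "move_arm", "body": {
  "rows": [
    [1,0,0,0,1.15,0,1],
    [2,0,0,0,2.3,0,1]
  ]
}}

```text
t: 42.4
tcp_pos: [0.4807, -0.1036, 0.2015]
tool_rot: [-0.023, 0.999, 0.037, 0.001]
force: [0.9, -6.1, 4.5]
finger_gap: 0.121
gripper_force: 41.8
```

```bash
python3 m.py 180
```

```text
t42.40 tool 4.2 stud 7.0 r 60.9 T 0.407 Fyz -5.81 -4.97 Mx 0.859 gap 0.121
```

Call:
{"method": "move_arm", "body": {
  "rows": [
    [1,0,0,0,1.15,0,1],
    [2,0,0,0,2.3,0,1]
  ]
}}

```text
t: 42.57
tcp_pos: [0.4806, -0.1012, 0.2017]
tool_rot: [-0.023, 1.0, 0.019, 0.001]
force: [0.3, -6.9, 5.1]
finger_gap: 0.124
gripper_force: 41.8
```

```bash
python3 m.py 180
```

```text
t42.57 tool 2.2 stud 5.0 r 60.9 T 0.514 Fyz -6.66 -5.38 Mx 0.918 gap 0.124
```

Call:
{"method": "move_arm", "body": {
  "rows": [
    [1,0,0,0,1.15,0,1],
    [2,0,0,0,2.3,0,1]
  ]
}}

```text
t: 42.73
tcp_pos: [0.4806, -0.099, 0.2019]
tool_rot: [-0.023, 1.0, 0.002, 0.001]
force: [0.2, -7.0, 5.9]
finger_gap: 0.12
gripper_force: 41.8
```

```bash
python3 m.py 180
```

```text
t42.73 tool 0.2 stud 3.0 r 60.9 T 0.554 Fyz -6.96 -5.95 Mx 0.926 gap 0.120
```

Call:
{"method": "move_arm", "body": {
  "rows": [
    [1,0,0,0,1.15,0,1],
    [2,0,0,0,2.3,0,1]
  ]
}}

```text
t: 42.9
tcp_pos: [0.4804, -0.0966, 0.2019]
tool_rot: [-0.023, 1.0, -0.016, 0.002]
force: [0.5, -5.7, 5.2]
finger_gap: 0.124
gripper_force: 41.8
```

```bash
python3 m.py 180
```

```text
t42.90 tool -1.8 stud 1.0 r 60.9 T 0.276 Fyz -5.85 -5.02 Mx 0.952 gap 0.124
```

Call:
{"method": "move_arm", "body": {
  "rows": [
    [1,0,0,0,1.15,0,1],
    [2,0,0,0,2.3,0,1]
  ]
}}

```text
t: 43.07
tcp_pos: [0.4803, -0.0943, 0.2019]
tool_rot: [-0.023, 0.999, -0.033, 0.002]
force: [0.3, -6.7, 5.3]
finger_gap: 0.123
gripper_force: 41.8
```

```bash
python3 m.py 180
```

```text
t43.07 tool -3.8 stud -1.0 r 60.9 T 0.509 Fyz -7.05 -4.84 Mx 0.962 gap 0.123
```

Call:
{"method": "move_arm", "body": {
  "rows": [
    [1,0,0,0,1.15,0,1],
    [2,0,0,0,2.3,0,1]
  ]
}}

```text
t: 43.23
tcp_pos: [0.4802, -0.0919, 0.2018]
tool_rot: [-0.023, 0.998, -0.05, 0.003]
force: [0.3, -6.4, 5.2]
finger_gap: 0.119
gripper_force: 41.7
```

```bash
python3 m.py 180
```

```text
t43.23 tool -5.8 stud -3.0 r 60.9 T 0.502 Fyz -6.91 -4.51 Mx 0.925 gap 0.119
```

Call:
{"method": "move_arm", "body": {
  "rows": [
    [1,0,0,0,1.15,0,1],
    [2,0,0,0,2.3,0,1]
  ]
}}

```text
t: 43.4
tcp_pos: [0.4801, -0.0896, 0.2016]
tool_rot: [-0.023, 0.997, -0.068, 0.003]
force: [-0.2, -6.7, 4.7]
finger_gap: 0.124
gripper_force: 41.7
```

```bash
python3 m.py 180
```

```text
t43.40 tool -7.8 stud -5.0 r 60.9 T 0.579 Fyz -7.27 -3.73 Mx 0.913 gap 0.124
```

Call:
{"method": "move_arm", "body": {
  "rows": [
    [-1,0,0,0,-1.15,0,1],
    [-2,0,0,0,-2.3,0,1],
    [-3,0,0,0,-3.45,0.1,1],
    [-4,0,0,0,-4.6,0.15,1],
    [-5,0,0,0,-5.75,0.25,1],
    [-6,0,0,0,-6.9,0.35,1],
    [-7,0,0,0,-8.05,0.5,1]
  ]
}}

```text
t: 43.98
tcp_pos: [0.4803, -0.0947, 0.2019]
tool_rot: [-0.023, 1.0, -0.003, 0.002]
force: [3.3, 4.5, 6.4]
finger_gap: 0.124
gripper_force: 41.9
```

```bash
python3 m.py 180
```

```text
t43.98 tool -0.4 stud -0.9 r 60.9 T -0.428 Fyz 4.28 -6.46 Mx -0.491 gap 0.124
```

Call:
{"method": "move_arm", "body": {
  "rows": [
    [-1,0,0,0,-1.15,0,1],
    [-2,0,0,0,-2.3,0,1]
  ]
}}

```text
t: 44.15
tcp_pos: [0.4804, -0.097, 0.2019]
tool_rot: [-0.023, 1.0, 0.014, 0.001]
force: [2.5, 3.9, 5.6]
finger_gap: 0.122
gripper_force: 41.9
```

```bash
python3 m.py 180
```

```text
t44.15 tool 1.7 stud 1.0 r 60.9 T -0.467 Fyz 3.92 -5.47 Mx -0.358 gap 0.122
```

Call:
{"method": "move_arm", "body": {
  "rows": [
    [-1,0,0,0,-1.15,0,1],
    [-2,0,0,0,-2.3,0,1]
  ]
}}

```text
t: 44.32
tcp_pos: [0.4805, -0.0992, 0.2018]
tool_rot: [-0.023, 0.999, 0.032, 0.001]
force: [3.7, 4.2, 5.5]
finger_gap: 0.121
gripper_force: 41.8
```

```bash
python3 m.py 180; python3 fit.py; python3 fit.py 33
```

```text
t44.32 tool 3.7 stud 2.9 r 60.9 T -0.530 Fyz 4.38 -5.21 Mx -0.379 gap 0.121
L 0.149 a -0.023 b 0.308 sd [0.002 0.014 0.031] m 0.309  balance theta(deg) -175.8 res sd 0.099
0.15 [-0.024  0.303] bal -175.5 0.304 sd 0.099
0.165 [-0.017  0.284] bal -176.5 0.285 sd 0.129
0.18 [-0.01   0.265] bal -177.8 0.266 sd 0.189
L 0.150 a -0.030 b 0.312 sd [0.003 0.016 0.093] m 0.313  balance theta(deg) -174.5 res sd 0.086
0.15 [-0.03  0.3 ] bal -174.3 0.301 sd 0.086
0.165 [-0.037  0.251] bal -171.7 0.254 sd 0.115
0.18 [-0.043  0.203] bal -167.9 0.207 sd 0.181
```

Call:
{"method": "move_arm", "body": {
  "rows": [
    [-0.5,0,0,0,-0.6,0,1],
    [-1,0,0,0,-1.15,0,1],
    [-1.5,0,0,0,-1.7,0,1],
    [-1.5,0,0,0,-1.7,0,1],
    [-1,0,0,0,-1,0,1],
    [-0.5,0,0,0,0,0,1],
    [-0.5,0,0,0,0,0,1],
    [-0.5,0,0,0,0,0,1],
    [-0.5,0,0,0,0,0,1]
  ]
}}

```text
t: 45.07
tcp_pos: [0.4806, -0.1009, 0.2017]
tool_rot: [-0.023, 0.999, 0.035, 0.001]
force: [1.6, -0.6, 6.4]
finger_gap: 0.124
gripper_force: 41.9
```

```bash
python3 -c "
from h import *
from station import readout,imaging
rep(readout.sense()); avg(6)
s=imaging.snapshot('scene'); cv2.imwrite('pics/end.png',s['img'][:,:,::-1])"
```

```text
t45.07 tool 3.96 stud 4.43 r 60.9 back 18.9 gap 0.124 gf 41.9 F(tool) [-1.59 -0.25 -6.45] M(tool) [ 0.285 -0.147  0.049] Ttcp 0.014 Mx -0.285
t45.32 tool 3.97 stud 4.41 r 60.9 back 18.9 gap 0.120 gf 41.9 F(tool) [-1.02 -1.36 -5.98] M(tool) [ 0.292 -0.177  0.004] Ttcp 0.088 Mx -0.292
  first Fy,Fz,Mx [-0.25 -6.45  0.29] avg [-0.641 -6.689  0.317] sd [0.601 0.441 0.022]
```

View pics/end.png

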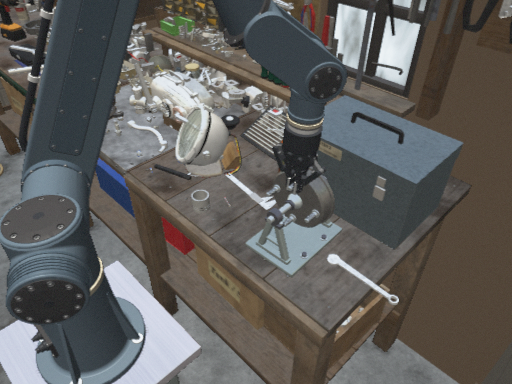

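The picture shows the gripper holding the top stud at about (300,180). The drum is still, the forces are low, and the bystanders lie where they were. I'm handing in.

```bash
python3 -c "
from station import order
print(order.sign_off())"
```

```text
the job is handed in; nothing more can be done
None
```

The job is handed in after about 45 s: by my force fit the drum's heavy side is straight down to within about 3°, the gripper is still holding the top stud motionless, and the marker, caliper, piston and spanner were not touched.

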